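# Open the push-to-open box and send the job-card carrier down the rail

## Task

Press the flush flap of the bench box down until its touch latch clicks, then keep a finger on it as it springs up and ease it up until it stands fully open, never letting it fly up. Take the roller carrier out of the box, set it astride the sloped rail in the rail's upper half and let go, so that it rolls down to the stop by itself. Leave the flap standing open and the other things on the bench and in the box where they are.

Things in the scene. Friction and masses are not known exactly. Their poses are not given: they have to be found in the camera images.
- box: Grey laminate box, fixed, 210 mm (x) by 200 mm (y) by 130 mm high, walls 8 mm, inner floor 6 mm above the table, open on top under its flap. Origin: centre of its underside. Flap hinged along x at the -y wall; touch latch inside the middle of the +y wall, within 30 mm of it. The open flap stands up over the -y wall to about 305 mm above the table.
- flap (a joint): Flap angle (rad): 0 shut and latched (level, flush with the rim), negative pressed in, 1.85 fully open (stop, leaning past upright). The latch lets go at about -0.032 (5 mm at the push spot; about 5 N there); hard stop -0.045, safe to press against with 10 N. Then a spring drives it up (about 2 N at the push spot, less later): unheld it flies up; eased up it ends at 1.85 and stays. It does not latch again.
- flap_push (a point): Push spot: dark thin round pad 26 mm across on the plywood flap (192 mm along the hinge, 182 mm from hinge to free edge, 8 mm thick), 150 mm from the hinge, 32 mm from the free edge. Point on the top face, moves with the flap; x along the hinge, y from hinge to free edge, z out of the top (outer) face.
- flap_hinge (a point): Middle of the flap's hinge line, 130 mm above the table, at the box's -y wall, level with the flap's top face; x axis along the hinge. Its frame turns with the flap.
- carrier: Aluminium roller carrier: saddle (upside-down U) 100 mm long (x), 32 wide, 102 high, 0.2 to 0.35 kg. Side plates 52 mm deep, 20 mm apart inside; top plate's upper face at 60 mm; two 18 mm black rollers between. On top a grip fin 36 mm long (x), 10 thick (y), 42 high. Blank white cards on its sides. Origin: centre of underside, z up. Starts upright in the box, x roughly along box y. Either end may lead.
- carrier_grip (a point): Point in the carrier's grip fin to pinch across own y, 84 mm above its underside, 18 mm below the fin's top. Frame as the carrier's.
- carrier_seat (a point): Point midway between the rollers at the level of their undersides, 30 mm above the carrier's underside and 54 mm below the grip point: it runs along the rail's top face.
- rail: Sloped rail, fixed: flat aluminium bar 320 mm long, 12 wide, 16 deep, on two 12 mm posts (120 mm either side of the middle; feet 70 by 90 mm, 8 thick). Origin on the table under the bar's middle; x level, pointing downhill; z up. Bar falls 0.10 rad towards +x; top 125 mm above the table in the middle. Dark stop 34 mm wide at the low end; high end open. A carrier let go rolls down at once.
- rail_high (a point): Middle of the bar's top face at its open high end; x axis along the bar downhill, z square to the top face.
- rail_place (a point): On the middle of the bar's top face, 70 mm from the high end: a good place for carrier_seat when setting the carrier on, within the upper half. Frame as rail_high.
- rail_home (a point): On the bar's top face, where carrier_seat lies when the carrier rests against the stop (50 mm before the stop's rubber). Frame as rail_high.
- jar: Bystander: small amber jar 22 mm across, 45 mm high, standing in the box near its +x wall. Origin: underside.
- block: Bystander: steel block 50 by 30 by 22 mm on the table under the middle of the rail. Origin: underside.
- bottle: Bystander: white bottle 64 mm across, 140 mm high. Origin: underside.
- driver: Bystander: screwdriver lying on the table.
- file: Bystander: flat file with a wooden handle, lying on the table between box and rail, 230 mm long, 22 mm high.
- scanner: Bystander: white hand scanner lying on the table, about 170 mm long.
- tuner: Bystander: steel tuning machine with a grey button, about 30 by 50 mm, lying on the table.

How it is judged:
By the outcome, as a careful person would: the job done as asked, in the order asked, and still so for the second after the job is handed in, with the robot touching nothing.
It also fails if it takes over 56 s, if anything falls off the work surface, if the arm or the gripper's body presses on something with over 40 N, if the wrist force passes 120 N, or if a joint passes its speed limit or range.

## Robot

A 6-joint arm with a two-finger parallel gripper is mounted at the origin on the work surface. World frame = base frame: x ahead of the robot, y to its left, z up, the work surface at z = 0. Lengths are in m, angles in rad, forces in N, time in s.
With the tool pointing down it reaches from about 0.25 to 0.775 m from the base axis. Payload 4 kg.
Tool frame: the origin (TCP) lies on the centre line of the jaws, within the pads' length; the fingertips stand 22 mm ahead of it and the grasp point (between the pads) lies 3 mm ahead of it; z points along the fingers, y is the direction in which the jaws open and shut (so a half turn about z gives the same grasp; the last joint's range is limited). The gripper opens to 94 mm and grips with 3 to 60 N. Pads are 16 mm wide; open, the fingers measure 119 mm over their backs; the gripper's body (75 mm by 177 mm) begins 78 mm behind the grasp point.
Start: joints at [-1.25, 0.087, 1.371, -0, 1.684, -0.103], TCP at [0.226, -0.501, 0.188] pointing down, gripper open.
Joint ranges: [-3.1, 3.1], [-0.76, 2.03], [0.27, 2.55], [-1.08, 4.22], [0.17, 2.65], [-2.57, 2.57]. Speed limits (rad/s): [2.79, 2.79, 3.14, 3.14, 3.14, 3.14].

## Interface

Orientations are given as [roll, pitch, yaw] about the fixed x, y, z axes, in that order (R = Rz(yaw) Ry(pitch) Rx(roll)).
In Python, from bench import robot gives the robot as it stands. The module is installed in compiled form; this text tells all that it offers.
- The arm moves only by the shell command python3 -m inch 'ROWS'. ROWS is JSON, a list of rows, each an object with "linear": the shift along the world's x, y, z scaled (see below), a list of three; "twist": the turn about the world's z scaled (see below); "gripper": the opening, from 0 (shut) to 1 (fully open). In form: [{"linear": [x, y, z], "twist": twist, "gripper": gripper}, ...]. A call has 1 to 10 rows; each row is the pose to reach, as a shift and turn from the pose commanded when the call began; what a row does not reach only later rows make up. The controller multiplies each number of a shift by 0.1 m and each number of a turn by 60 degrees. A row lasts 1/12 s, in which the tool goes at most 41.7 mm and 7.16 degrees, less where a joint would pass 70% of its speed; a pose out of reach is approached as far as the arm can. A call with a number of a shift or a turn outside -1 to 1 is refused whole. A call with a gripper value outside its range is refused whole. The fingers move at their own pace and stop on an object; the grip force is fixed at half the most. Time passes only in rows, so rows that repeat a pose let the fingers close. It gives the time, the measured TCP pose, the force and the opening at its end, in the units of the state.
- robot.get_obs(): the state, without advancing time (a new reading comes with each control period).
- robot.snapshot(name): name is "scene" or "top" or "wrist"; returns a dict with "image" (480x640x3 uint8, red, green, blue), "depth" (480x640 float32, m along the optical axis (not along the pixel's ray), 0 where there is no reading), "mtx" (3x3 intrinsics, pixels), "k1" (the pictures are not rectified: a ray, as slopes to the right and down, at radius r is drawn at 1 + k1 r^2 times it, then the intrinsics apply), "rvec" (rotation vector, rad) and "tvec" (3), from world to camera coordinates, as OpenCV has them; the wrist camera has in their place "hand_eye" (4x4, takes a point from camera to tool coordinates, whose origin is the TCP and whose axes are the flange's). Camera axes: x right, y down, z forward; pixel columns grow to the right and rows downward; lengths in m; the calibration is good to about 2 mm. A picture is of the moment at which its call begins: read the wrist's pose just before it.
- robot.close_job(): hands the job in, once; it reports no verdict.
The state is a dict: "time": time; "joint_positions": joint angles; "qvel": joint speeds; "joint_torque": joint torques, N m; "tool_pos": TCP position; "ee_rot": TCP orientation; "wrist_force": force on the tool from outside, world axes, zero at the start; "wrist_torque": the same for the moment, N m; "width": finger opening in m.
Only numpy, scipy, OpenCV 4.12 (cv2) and the standard library are available. Lean on these libraries where they do the work, as an engineer would, in place of code of your own. Each camera call takes 0.05 s, during which the arm holds its last target.

## Working session

There is one attempt and no reset: what is moved stays moved. The work goes in short steps, Python scripts to look and compute and a shell command to move; the robot and the scene stay as the last step left them, time stands still between calls to the robot, and variables do not carry over. Pictures are saved under pics/ and viewed, and the job is handed in when it is done.

```bash
mkdir -p pics; cat > h.py <<'E'
import numpy as np, cv2
from bench import robot
from scipy.spatial.transform import Rotation as R
def snap(name):
    o=robot.get_obs(); s=robot.snapshot(name); s['obs']=o
    np.savez('last_%s.npz'%name,image=s['image'],depth=s['depth'],mtx=s['mtx'],k1=s['k1'],
      T=cam2world(s,o,name))
    return s
def cam2world(s,o,name):
    if name=='wrist':
        T=np.eye(4);T[:3,:3]=R.from_euler('xyz',o['ee_rot']).as_matrix();T[:3,3]=o['tool_pos']
        return T@np.array(s['hand_eye'])
    T=np.eye(4);T[:3,:3]=cv2.Rodrigues(np.array(s['rvec'],float))[0];T[:3,3]=np.ravel(s['tvec'])
    return np.linalg.inv(T)
def load(name): return np.load('last_%s.npz'%name)
def rays(d,uv):
    uv=np.array(uv,float).reshape(-1,1,2)
    k=np.array([float(d['k1']),0,0,0,0])
    # drawn = ray*(1+k1 r^2): opencv forward model
    return cv2.undistortPoints(uv,d['mtx'],k).reshape(-1,2)
def pt(d,uv,z=None):
    r=rays(d,uv); r=np.c_[r,np.ones(len(r))]; T=d['T']
    if z is None:
        dep=np.array([np.median([x for x in d['depth'][int(v)-1:int(v)+2,int(u)-1:int(u)+2].ravel() if x>0] or [0]) for u,v in np.array(uv).reshape(-1,2)])
        return (r*dep[:,None])@T[:3,:3].T+T[:3,3]
    w=r@T[:3,:3].T; t=(z-T[2,3])/w[:,2]
    return w*t[:,None]+T[:3,3]
def cloud(d):
    h,w=d['depth'].shape
    u,v=np.meshgrid(np.arange(w),np.arange(h)); uv=np.c_[u.ravel(),v.ravel()]
    r=rays(d,uv); P=(np.c_[r,np.ones(len(r))]*d['depth'].reshape(-1,1))@d['T'][:3,:3].T+d['T'][:3,3]
    P[d['depth'].ravel()<=0]=np.nan
    return P.reshape(h,w,3)
def save(img,n): cv2.imwrite('pics/'+n,img[:,:,::-1])
E
python3 - <<'E'
from h import *
for n in ['scene','top','wrist']:
    s=snap(n); save(s['image'],n+'0.png'); print(n,cam2world(s,s['obs'],n)[:3,3])
print(robot.get_obs())
E
```

```text
scene [ 1.0935975  -0.22630362  0.7061338 ]
top [0.49629103 0.06555408 1.27937154]
wrist [ 0.29718211 -0.46968151  0.38347337]
{'time': 0.15, 'joint_positions': array([-1.25010789e+00,  8.78262686e-02,  1.37186494e+00, -1.46764655e-05,
        1.68361423e+00, -1.03116527e-01]), 'qvel': array([-0.00288633, -0.00326238, -0.00374133, -0.00111979, -0.00044756,
       -0.0013767 ]), 'joint_torque': array([ 8.02586819e-04, -3.40643585e+01, -3.02793789e+01,  7.17167300e-02,
        3.05496762e-02, -1.08826673e-04]), 'tool_pos': array([ 0.22602029, -0.500929  ,  0.18747204]), 'ee_rot': array([-3.13988747e+00, -1.61794740e-04,  4.23803188e-01]), 'wrist_force': array([-0.02228713, -0.01064434,  0.43202364]), 'wrist_torque': array([-0.0142672 ,  0.01514156,  0.0270791 ]), 'width': 0.09410178952566763}
```

View pics/top0.png

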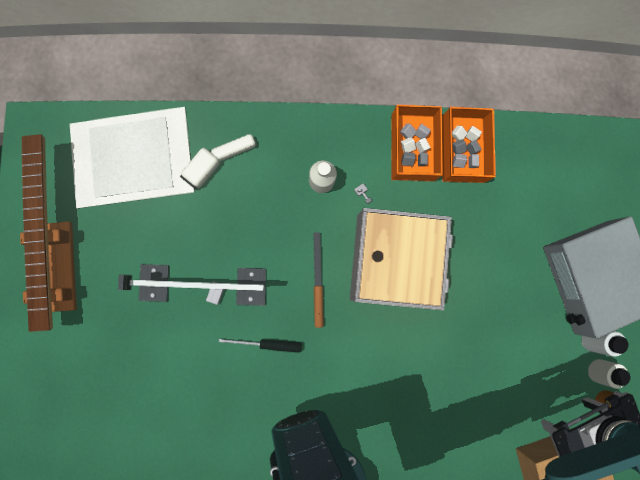

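View pics/scene0.png

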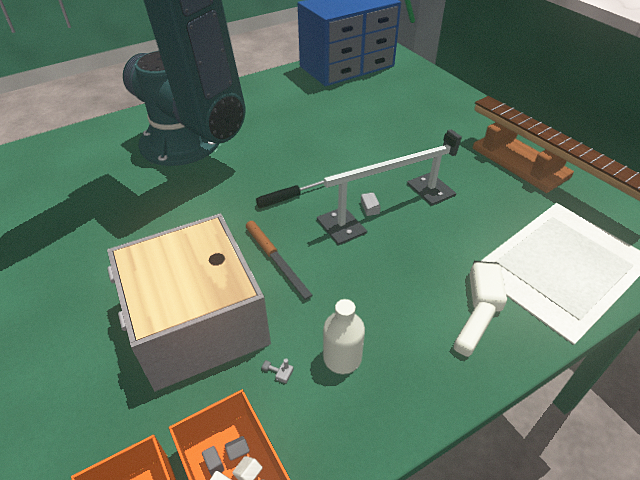

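The top view shows the flap pad at (377,256), with the hinge on the right at about column 450. The rail runs from its high end at (265,287) to the stop at (122,282), so downhill is world +y.

```bash
python3 - <<'E'
from h import *
d=load('top'); 
I=d['image']
a=cv2.resize(I[200:320,340:460],(720,720),interpolation=cv2.INTER_CUBIC);save(np.ascontiguousarray(a[:600]),'c1.png')
b=cv2.resize(I[250:320,110:280],(800,330),interpolation=cv2.INTER_CUBIC);save(b,'c2.png')
for n,uv in dict(pad=(377,256),mid=(400,256),hi=(262,288),m=(210,285),lo=(140,283),btl=(322,176)).items(): print(n,pt(d,[uv])[0].round(4))
E
```

```text
pad [ 0.5569 -0.1032  0.1301]
mid [ 0.5577 -0.1542  0.132 ]
hi [0.482  0.1485 0.1405]
m [0.4861 0.2641 0.1286]
lo [0.4869 0.4255 0.1124]
btl [0.7363 0.0211 0.1162]
```

```bash
python3 - <<'E'
from h import *
d=load('top'); P=cloud(d);I=d['image'].astype(int)
# flap wood
hsv=cv2.cvtColor(d['image'],cv2.COLOR_RGB2HSV)
r=np.zeros(I.shape[:2],bool); r[205:312,345:460]=1
# box top region by height
z=P[...,2]
m=r&(z>.11)&(z<.15)
uv=np.argwhere(m)[:,::-1]
rect=cv2.minAreaRect(P[m][:,:2].astype(np.float32)*1000);print('box top',rect,np.median(z[m]))
w=m&(hsv[...,1]>50)&(hsv[...,2]>120)
print('flap',cv2.minAreaRect(P[w][:,:2].astype(np.float32)*1000),w.sum())
k=r&(hsv[...,2]<80)&m
k[:,:365]=0;k[:,392:]=0;k[:240]=0;k[275:]=0
print('pad',np.nanmean(P[k],0),k.sum())
r=np.zeros(I.shape[:2],bool); r[270:300,115:280]=1
m=r&(z>.09)&(z<.16)&(I.min(2)>140)
Q=P[m];print('rail',m.sum(),cv2.minAreaRect(Q[:,:2].astype(np.float32)*1000))
c=np.mean(Q,0);u,s,vt=np.linalg.svd(Q-c);print(c,vt[0])
t=(Q-c)@vt[0];print(t.min(),t.max(),c+vt[0]*t.min(),c+vt[0]*t.max())
E
```

```text
box top ((551.8399047851562, -165.7349853515625), (206.3749237060547, 211.26927185058594), 85.657470703125) 0.1301428791761028
flap ((552.05078125, -162.29586791992188), (185.49838256835938, 211.25723266601562), 85.77366638183594) 6911
pad [ 0.55760994 -0.10376255  0.13103088] 84
rail 684 ((485.3797607421875, 295.0345458984375), (297.1258239746094, 12.811575889587402), 88.7656478881836)
[0.48549355 0.28972883 0.12606782] [-0.02009594 -0.99473897  0.10045166]
-0.1551060509468744 0.14404715870103618 [0.48861055 0.44401886 0.11048716] [0.48259878 0.1464395  0.1405376 ]
```

View pics/c1.png

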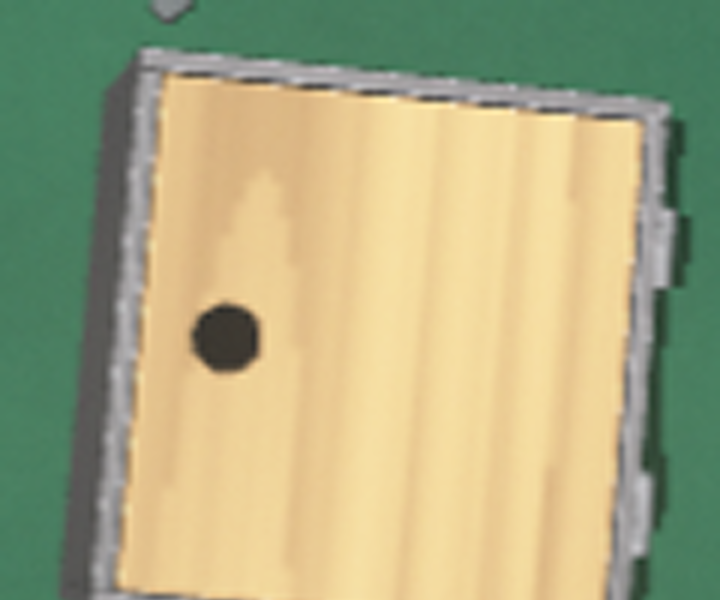

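View pics/c2.png

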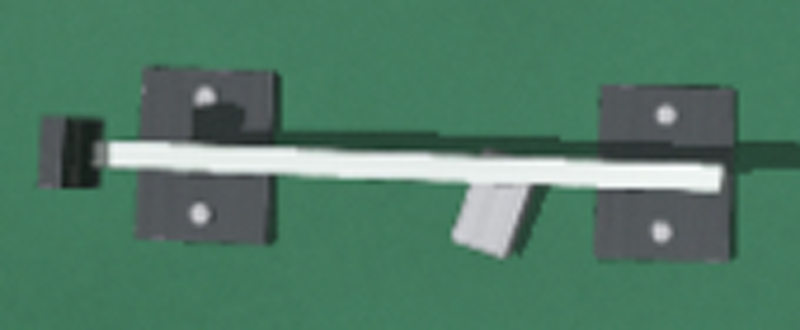

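```bash
python3 -m inch '[{"linear":[0.85,1,0.1],"twist":0.26,"gripper":0},{"linear":[0.85,1,0.1],"twist":0.26,"gripper":0},{"linear":[0.85,1,0.1],"twist":0.26,"gripper":0},{"linear":[0.85,1,0.1],"twist":0.26,"gripper":0}]'; python3 -m inch '[{"linear":[0.85,1,0],"twist":0.26,"gripper":0},{"linear":[0.85,1,0],"twist":0.26,"gripper":0},{"linear":[0.85,1,0],"twist":0.26,"gripper":0},{"linear":[0.85,1,0],"twist":0.26,"gripper":0}]'; python3 -m inch '[{"linear":[0.85,1,0],"twist":0.26,"gripper":0},{"linear":[0.85,1,0],"twist":0.26,"gripper":0},{"linear":[0.85,1,0],"twist":0.26,"gripper":0},{"linear":[0.85,1,0],"twist":0.26,"gripper":0}]'
```

```text
time: 0.48
tool_pos: [0.3145, -0.3973, 0.1991]
ee_rot: [3.141, -0.003, 0.702]
wrist_force: [-0.0, -0.2, 0.1]
width: 0.0703
time: 0.82
tool_pos: [0.3991, -0.297, 0.1982]
ee_rot: [3.142, -0.003, 0.975]
wrist_force: [-0.4, -0.2, -0.7]
width: 0.044
time: 1.15
tool_pos: [0.4838, -0.1973, 0.1979]
ee_rot: [3.141, -0.003, 1.247]
wrist_force: [-1.0, -0.7, -0.3]
width: 0.0175
```

```bash
python3 - <<'E'
from h import *
d=load('top')
# rim corners in crop c1 (/6 + offset)
uv=np.array([(145,55),(665,105)])/6.+[340,200]
p=pt(d,uv,.13);print(p, np.arctan2(p[0,0]-p[1,0],p[0,1]-p[1,1]))
uv=np.array([(160,72),(118,588),(642,122),(608,598)])/6.+[340,200]
print(pt(d,uv,.13))
print('pad',pt(d,[np.array((225.5,338))/6+[340,200]-.4],.13))
# rail ends c2: scale 800/170 
s=800/170
print(pt(d,np.array([(722,178)])/s+[110,250],.141),pt(d,np.array([(104,154)])/s+[110,250],.110))
E
```

```text
[[ 0.66074213 -0.07355815  0.13      ]
 [ 0.64653598 -0.27001445  0.13      ]] 0.07218638813881227
[[ 0.65450578 -0.07920889  0.13      ]
 [ 0.46357132 -0.06577757  0.13      ]
 [ 0.63991221 -0.26116768  0.13      ]
 [ 0.46220605 -0.24851808  0.13      ]]
pad [[ 0.55701454 -0.10358445  0.13      ]]
[[0.48241161 0.14540852 0.141     ]] [[0.48709449 0.44441072 0.11      ]]
```

```bash
python3 -m inch '[{"linear":[0.73,0.94,-0.15],"twist":0.24,"gripper":0},{"linear":[0.73,0.94,-0.15],"twist":0.24,"gripper":0},{"linear":[0.73,0.94,-0.15],"twist":0.24,"gripper":0},{"linear":[0.73,0.94,-0.25],"twist":0.24,"gripper":0},{"linear":[0.73,0.94,-0.35],"twist":0.24,"gripper":0},{"linear":[0.73,0.94,-0.35],"twist":0.24,"gripper":0}]'; python3 - <<'E'
from h import *
s=snap('scene'); save(s['image'],'s1.png')
o=robot.get_obs();print(o['tool_pos'],o['ee_rot'],o['wrist_force'],o['width'],o['joint_positions'])
E
```

```text
time: 1.65
tool_pos: [0.5522, -0.1082, 0.1601]
ee_rot: [-3.136, 0.0, 1.491]
wrist_force: [-0.8, -0.9, -0.7]
width: 0.0005
[ 0.55244978 -0.10864458  0.16137039] [-3.13748184e+00  1.09638083e-04  1.48986620e+00] [0.77467356 0.27849375 0.95793976] 0.0003981150540633403 [-2.94237371e-01  1.26217485e-01  1.38136572e+00 -9.79592858e-04
  1.63800385e+00 -2.13370849e-01]
```

View pics/s1.png

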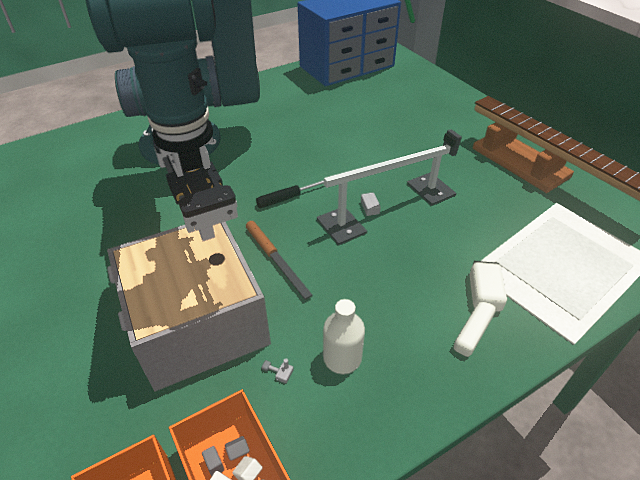

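```bash
python3 - <<'E'
from h import *
d=load('scene');T=np.linalg.inv(d['T'])
X=np.array([[.557,-.104,.13],[.5525,-.1086,.139],[.5525,-.1086,.161],[.5525,-.1086,.24]])
print(cv2.projectPoints(X,cv2.Rodrigues(T[:3,:3])[0],T[:3,3],d['mtx'],np.array([float(d['k1']),0,0,0,0]))[0].reshape(-1,2))
save(cv2.resize(d['image'][150:300,100:300],(800,600),interpolation=cv2.INTER_CUBIC),'c3.png')
E
```

```text
[[216.19173815 258.7749669 ]
 [211.58673903 254.31612569]
 [209.30400381 244.82041235]
 [200.31087539 207.25994283]]
```

View pics/c3.png

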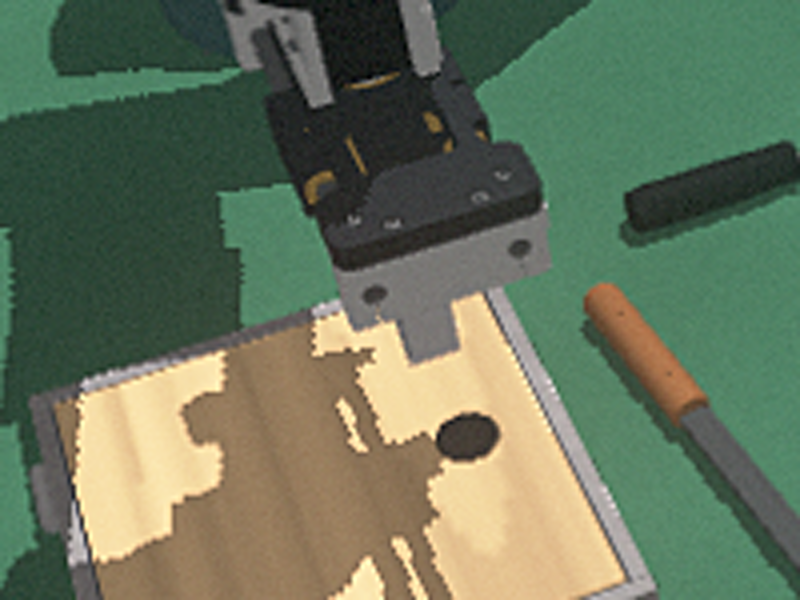

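```bash
python3 - <<'E'
from h import *
d=load('scene')
for c in [(430,355),(430,340),(435,320),(400,290),(350,320),(450,260),(450,240),(450,200)]:
    uv=[c[0]/4+100-.4,c[1]/4+150-.4]; print(c,pt(d,[uv])[0].round(3))
E
python3 - <<'E'
from h import *
s=snap('wrist'); save(s['image'],'w1.png')
E
```

```text
(430, 355) [ 0.565 -0.112  0.188]
(430, 340) [ 0.566 -0.111  0.196]
(435, 320) [ 0.566 -0.108  0.206]
(400, 290) [ 0.632 -0.131  0.286]
(350, 320) [ 0.629 -0.148  0.279]
(450, 260) [ 0.64  -0.115  0.297]
(450, 240) [ 0.643 -0.115  0.307]
(450, 200) [ 0.634 -0.11   0.315]
```

View pics/w1.png

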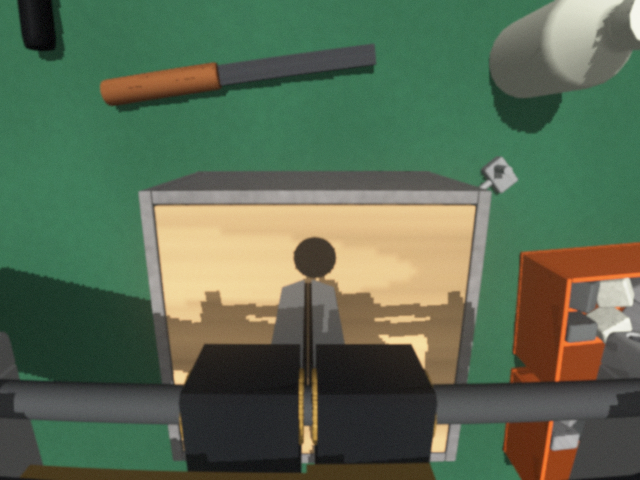

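```bash
python3 - <<'E'
from h import *
d=load('wrist'); print('pad from wrist',pt(d,[(315,257)]),pt(d,[(200,230),(450,230),(480,200)]))
print(d['T'])
s=snap('scene');save(cv2.resize(s['image'][150:300,100:300],(800,600),interpolation=cv2.INTER_CUBIC),'c4.png')
print(s['obs']['tool_pos'],s['obs']['time'])
d=load('scene')
print(pt(d,[(217,259),(160,250),(430/4+100,345/4+150)]))
E
```

```text
pad from wrist [[ 0.55752551 -0.10319626  0.13119693]] [[ 0.48965649 -0.08122192  0.12959841]
 [ 0.6400508  -0.09315107  0.12976941]
 [ 0.65802215 -0.076238    0.12940454]]
[[ 0.99675016 -0.07651821 -0.02518117  0.55963569]
 [-0.08046389 -0.96060034 -0.26603112 -0.03158943]
 [-0.00383282  0.26719273 -0.96363549  0.35747064]
 [ 0.          0.          0.          1.        ]]
[ 0.55294701 -0.10891744  0.16255288] 1.75
[[ 0.55799489 -0.103027    0.12984806]
 [ 0.48973436 -0.17678956  0.12924133]
 [ 0.56709127 -0.11140181  0.19410134]]
```

View pics/c4.png

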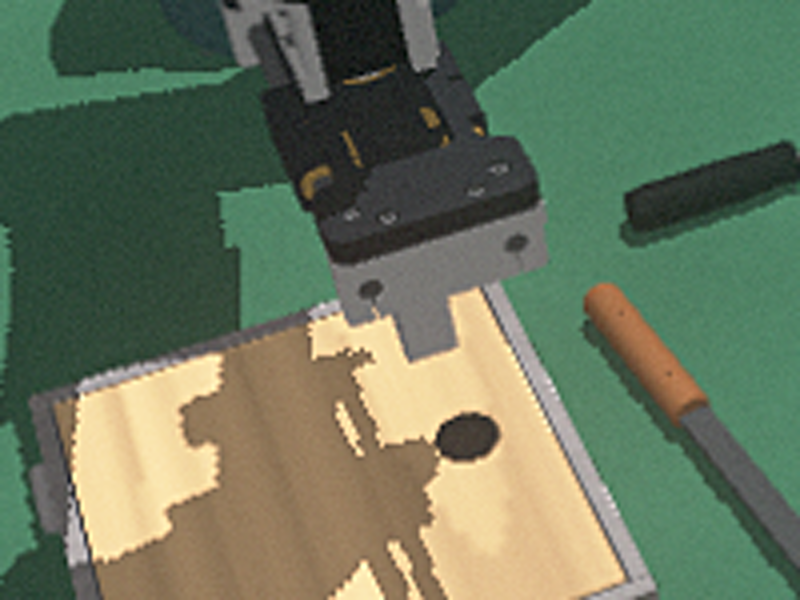

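```bash
python3 - <<'E'
from h import *
d=load('wrist')
save(cv2.resize(d['image'][260:460,170:440],(800,593),interpolation=cv2.INTER_CUBIC),'c5.png')
T=np.linalg.inv(d['T'])
o=robot.get_obs();Rt=R.from_euler('xyz',o['ee_rot']).as_matrix()
P=[o['tool_pos']+Rt@np.array([0,0,z]) for z in (.022,.003,-.02,-.04,-.075)]
print(cv2.projectPoints(np.array(P),cv2.Rodrigues(T[:3,:3])[0],T[:3,3],d['mtx'],np.array([float(d['k1']),0,0,0,0]))[0].reshape(-1,2))
for uv in [(300,295),(314,295),(304,310),(312,320),(250,360),(370,360),(250,420),(290,310),(330,310)]:
    p=pt(d,[uv])[0]; print(uv,p.round(3),(Rt.T@(p-o['tool_pos'])).round(3))
E
```

```text
[[308.98256709 272.28443711]
 [308.98235861 284.21102907]
 [308.98174493 301.721943  ]
 [308.9806681  320.62790972]
 [308.97625042 366.33699861]]
(300, 295) [ 0.55  -0.099  0.198] [ 0.01  -0.004 -0.034]
(314, 295) [ 0.556 -0.1    0.198] [ 0.01   0.002 -0.034]
(304, 310) [ 0.552 -0.101  0.21 ] [ 0.008 -0.002 -0.047]
(312, 320) [ 0.555 -0.1    0.221] [ 0.009  0.001 -0.057]
(250, 360) [ 0.544 -0.075  0.287] [ 0.033 -0.012 -0.123]
(370, 360) [ 0.569 -0.077  0.287] [ 0.033  0.012 -0.124]
(250, 420) [ 0.545 -0.08   0.299] [ 0.029 -0.011 -0.136]
(290, 310) [ 0.547 -0.099  0.213] [ 0.009 -0.008 -0.049]
(330, 310) [ 0.563 -0.1    0.213] [ 0.009  0.008 -0.049]
```

View pics/c5.png

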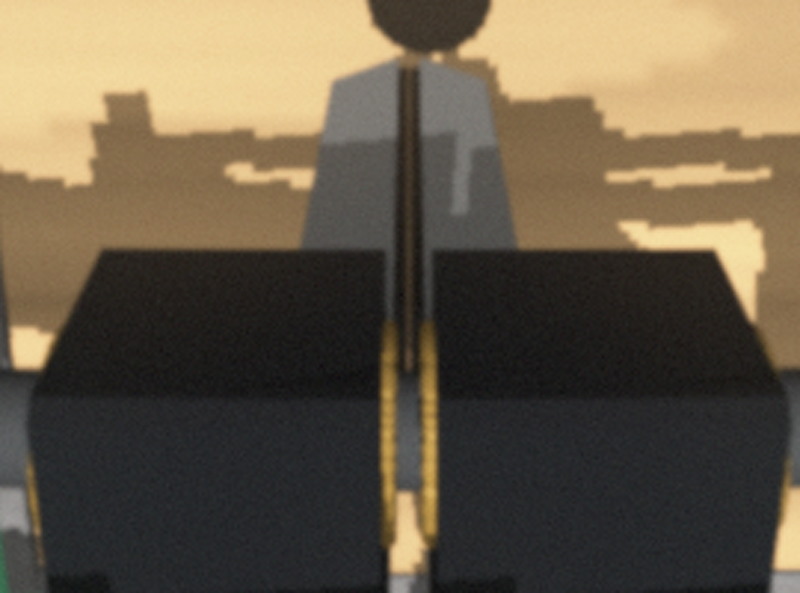

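The pad is at (315,257) in the wrist view. Both cameras put the visible fingertips about 20 mm behind the reported TCP, not 22 mm ahead of it. I'll settle this by touching the flap with a guarded descent.

```bash
python3 -m inch '[{"linear":[0.04,0.05,-0.02],"twist":0.01,"gripper":0},{"linear":[0.04,0.05,-0.04],"twist":0.01,"gripper":0},{"linear":[0.04,0.05,-0.06],"twist":0.01,"gripper":0},{"linear":[0.04,0.05,-0.08],"twist":0.01,"gripper":0},{"linear":[0.04,0.05,-0.08],"twist":0.01,"gripper":0}]'; python3 - <<'E'
from h import *
d=load('wrist')
for r in range(276,292): print(r,pt(d,[(296,r)])[0].round(3),pt(d,[(320,r)])[0].round(3))
E
```

```text
time: 2.22
tool_pos: [0.5579, -0.1024, 0.1549]
ee_rot: [-3.141, -0.0, 1.502]
wrist_force: [-0.9, -0.1, -0.1]
width: 0.0007
276 [ 0.545 -0.115  0.13 ] [ 0.56  -0.116  0.131]
277 [ 0.545 -0.116  0.13 ] [ 0.56  -0.117  0.13 ]
278 [ 0.545 -0.116  0.13 ] [ 0.56  -0.117  0.13 ]
279 [ 0.545 -0.117  0.13 ] [ 0.56  -0.118  0.13 ]
280 [ 0.545 -0.118  0.13 ] [ 0.559 -0.119  0.13 ]
281 [ 0.548 -0.099  0.181] [ 0.559 -0.119  0.131]
282 [ 0.548 -0.099  0.182] [ 0.559 -0.1    0.183]
283 [ 0.548 -0.099  0.183] [ 0.559 -0.1    0.183]
284 [ 0.548 -0.099  0.185] [ 0.559 -0.1    0.185]
285 [ 0.548 -0.099  0.186] [ 0.559 -0.1    0.186]
286 [ 0.548 -0.099  0.187] [ 0.559 -0.1    0.187]
287 [ 0.548 -0.099  0.188] [ 0.559 -0.1    0.188]
288 [ 0.548 -0.099  0.19 ] [ 0.559 -0.1    0.189]
289 [ 0.548 -0.099  0.192] [ 0.559 -0.1    0.191]
290 [ 0.548 -0.099  0.192] [ 0.559 -0.1    0.192]
291 [ 0.548 -0.099  0.193] [ 0.559 -0.1    0.193]
```

```bash
python3 -m inch '[{"linear":[0,0,-0.03],"twist":0,"gripper":0},{"linear":[0,0,-0.06],"twist":0,"gripper":0},{"linear":[0,0,-0.06],"twist":0,"gripper":0}]'
```

```text
time: 2.47
tool_pos: [0.5577, -0.1022, 0.1485]
ee_rot: [-3.14, -0.0, 1.503]
wrist_force: [0.1, -0.5, -0.4]
width: 0.0005
```

No contact at TCP 0.1485, so the tips really are behind the TCP. I'll continue down in small steps.

```bash
python3 -m inch '[{"linear":[0,0,-0.08],"twist":0,"gripper":0},{"linear":[0,0,-0.16],"twist":0,"gripper":0},{"linear":[0,0,-0.24],"twist":0,"gripper":0},{"linear":[0,0,-0.3],"twist":0,"gripper":0},{"linear":[0,0,-0.33],"twist":0,"gripper":0},{"linear":[0,0,-0.33],"twist":0,"gripper":0}]'; python3 -m inch '[{"linear":[0,0,-0.03],"twist":0,"gripper":0},{"linear":[0,0,-0.05],"twist":0,"gripper":0},{"linear":[0,0,-0.05],"twist":0,"gripper":0}]'
```

```text
time: 2.97
tool_pos: [0.5574, -0.1021, 0.1148]
ee_rot: [-3.139, -0.001, 1.502]
wrist_force: [0.2, 0.9, -0.8]
width: 0.0004
time: 3.22
tool_pos: [0.5586, -0.1025, 0.112]
ee_rot: [3.14, 0.0, 1.502]
wrist_force: [-0.9, 0.4, 2.1]
width: 0.0006
```

```bash
python3 -m inch '[{"linear":[0,0,-0.015],"twist":0,"gripper":0},{"linear":[0,0,-0.03],"twist":0,"gripper":0},{"linear":[0,0,-0.04],"twist":0,"gripper":0}]';python3 -m inch '[{"linear":[0,0,-0.01],"twist":0,"gripper":0},{"linear":[0,0,-0.02],"twist":0,"gripper":0}]'
```

```text
time: 3.47
tool_pos: [0.5586, -0.1025, 0.1089]
ee_rot: [3.14, 0.001, 1.502]
wrist_force: [-1.4, -0.8, 5.5]
width: 0.0005
time: 3.63
tool_pos: [0.5586, -0.1026, 0.1071]
ee_rot: [3.14, 0.001, 1.502]
wrist_force: [-1.2, 0.3, 5.2]
width: 0.0004
```

```bash
python3 -m inch '[{"linear":[0,0,-0.01],"twist":0,"gripper":0},{"linear":[0,0,-0.01],"twist":0,"gripper":0}]';python3 -m inch '[{"linear":[0,0,-0.01],"twist":0,"gripper":0},{"linear":[0,0,-0.01],"twist":0,"gripper":0}]'
```

```text
time: 3.8
tool_pos: [0.5586, -0.1027, 0.1065]
ee_rot: [3.139, 0.001, 1.502]
wrist_force: [-1.5, -0.0, 6.0]
width: 0.0004
time: 3.97
tool_pos: [0.5587, -0.1027, 0.1064]
ee_rot: [3.139, 0.001, 1.502]
wrist_force: [-3.2, 0.5, 9.6]
width: 0.0001
```

```bash
python3 -m inch '[{"linear":[0,0,0.02],"twist":0,"gripper":0},{"linear":[0,0,0.04],"twist":0,"gripper":0},{"linear":[0,0,0.06],"twist":0,"gripper":0},{"linear":[0,0,0.09],"twist":0,"gripper":0},{"linear":[0,0,0.12],"twist":0,"gripper":0}]'; python3 - <<'E'
import numpy as np
prev=None
th=np.r_[np.arange(0,1.56,.05),np.pi/2]
L=[]
for t in th: L.append((t,.158*np.cos(t)-.008,.112+.158*np.sin(t)))
for t in np.arange(1.62,1.96,.05): L.append((t,.182*np.cos(t)-.008,.27))
for i,(t,y,z) in enumerate(L):
    print(i,round(t,2),'y',round(-.2532+.997*y,4),'x',round(.5465+.072*y,4),'z',round(z,4))
E
```

```text
time: 4.38
tool_pos: [0.5585, -0.1025, 0.1156]
ee_rot: [3.141, 0.0, 1.502]
wrist_force: [0.9, -0.3, 2.5]
width: 0.0003
0 0.0 y -0.1036 x 0.5573 z 0.112
1 0.05 y -0.1038 x 0.5573 z 0.1199
2 0.1 y -0.1044 x 0.5572 z 0.1278
3 0.15 y -0.1054 x 0.5572 z 0.1356
4 0.2 y -0.1068 x 0.5571 z 0.1434
5 0.25 y -0.1085 x 0.5569 z 0.1511
6 0.3 y -0.1107 x 0.5568 z 0.1587
7 0.35 y -0.1132 x 0.5566 z 0.1662
8 0.4 y -0.1161 x 0.5564 z 0.1735
9 0.45 y -0.1193 x 0.5562 z 0.1807
10 0.5 y -0.1229 x 0.5559 z 0.1877
11 0.55 y -0.1269 x 0.5556 z 0.1946
12 0.6 y -0.1312 x 0.5553 z 0.2012
13 0.65 y -0.1358 x 0.555 z 0.2076
14 0.7 y -0.1407 x 0.5546 z 0.2138
15 0.75 y -0.1459 x 0.5542 z 0.2197
16 0.8 y -0.1514 x 0.5538 z 0.2253
17 0.85 y -0.1572 x 0.5534 z 0.2307
18 0.9 y -0.1633 x 0.553 z 0.2358
19 0.95 y -0.1695 x 0.5525 z 0.2405
20 1.0 y -0.1761 x 0.5521 z 0.245
21 1.05 y -0.1828 x 0.5516 z 0.2491
22 1.1 y -0.1897 x 0.5511 z 0.2528
23 1.15 y -0.1968 x 0.5506 z 0.2562
24 1.2 y -0.2041 x 0.55 z 0.2593
25 1.25 y -0.2115 x 0.5495 z 0.2619
26 1.3 y -0.219 x 0.549 z 0.2642
27 1.35 y -0.2267 x 0.5484 z 0.2662
28 1.4 y -0.2344 x 0.5479 z 0.2677
29 1.45 y -0.2422 x 0.5473 z 0.2688
30 1.5 y -0.25 x 0.5467 z 0.2696
31 1.55 y -0.2579 x 0.5462 z 0.27
32 1.57 y -0.2612 x 0.5459 z 0.27
33 1.62 y -0.2701 x 0.5453 z 0.27
34 1.67 y -0.2791 x 0.5446 z 0.27
35 1.72 y -0.2881 x 0.544 z 0.27
36 1.77 y -0.2971 x 0.5433 z 0.27
37 1.82 y -0.3059 x 0.5427 z 0.27
38 1.87 y -0.3147 x 0.5421 z 0.27
39 1.92 y -0.3233 x 0.5414 z 0.27
```

The latch has released and the flap is following the finger at 2.5 N. I'll ease it up along the hinge arc.

```bash
python3 -m inch '[{"linear":[0,-0.002,0.04],"twist":0,"gripper":0},{"linear":[0,-0.005,0.08],"twist":0,"gripper":0},{"linear":[0,-0.009,0.12],"twist":0,"gripper":0},{"linear":[0,-0.015,0.165],"twist":0,"gripper":0},{"linear":[0,-0.022,0.21],"twist":0,"gripper":0},{"linear":[0,-0.03,0.255],"twist":0,"gripper":0},{"linear":[-0.005,-0.04,0.3],"twist":0,"gripper":0},{"linear":[-0.005,-0.05,0.345],"twist":0,"gripper":0},{"linear":[-0.005,-0.062,0.39],"twist":0,"gripper":0},{"linear":[-0.005,-0.075,0.43],"twist":0,"gripper":0}]'; python3 - <<'E'
from h import *
s=snap('scene');save(s['image'],'s2.png');print(s['obs']['tool_pos'],s['obs']['wrist_force'])
E
```

```text
time: 5.22
tool_pos: [0.5574, -0.1099, 0.1589]
ee_rot: [-3.141, -0.0, 1.502]
wrist_force: [-0.8, -0.0, 1.6]
width: 0.0003
[ 0.5574196  -0.10994806  0.15887715] [-0.79413612 -0.01859013  1.5939275 ]
```

View pics/s2.png

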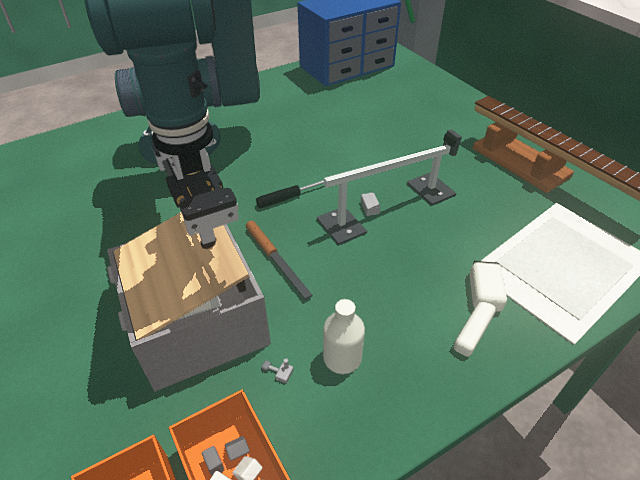

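```bash
python3 -m inch '[{"linear":[0,-0.017,0.053],"twist":0,"gripper":0},{"linear":[0,-0.036,0.104],"twist":0,"gripper":0},{"linear":[0,-0.057,0.155],"twist":0,"gripper":0},{"linear":[-0.01,-0.08,0.206],"twist":0,"gripper":0},{"linear":[-0.01,-0.104,0.255],"twist":0,"gripper":0},{"linear":[-0.01,-0.13,0.304],"twist":0,"gripper":0},{"linear":[-0.015,-0.158,0.352],"twist":0,"gripper":0},{"linear":[-0.015,-0.188,0.399],"twist":0,"gripper":0},{"linear":[-0.02,-0.219,0.444],"twist":0,"gripper":0},{"linear":[-0.02,-0.251,0.489],"twist":0,"gripper":0}]'; python3 - <<'E'
import numpy as np
f=lambda t:np.array([(.158*np.cos(t))*.997,.158*np.sin(t)])
for a,b in ((.65,1.0),(1.0,1.33),(1.33,1.6)):
    for k in range(1,11): print(((f(a+(b-a)*k/10)-f(a))*10).round(3),end=' ')
    print()
E
```

```text
time: 6.1
tool_pos: [0.5556, -0.1353, 0.2078]
ee_rot: [3.141, 0.0, 1.502]
wrist_force: [0.3, 0.5, 0.8]
width: 0.0005
[-0.034  0.043] [-0.07   0.086] [-0.107  0.127] [-0.145  0.166] [-0.185  0.204] [-0.226  0.241] [-0.269  0.277] [-0.312  0.31 ] [-0.357  0.343] [-0.403  0.373] 
[-0.044  0.027] [-0.089  0.053] [-0.135  0.078] [-0.182  0.101] [-0.229  0.122] [-0.277  0.142] [-0.326  0.16 ] [-0.375  0.177] [-0.425  0.192] [-0.475  0.205] 
[-0.041  0.01 ] [-0.083  0.018] [-0.125  0.025] [-0.167  0.032] [-0.209  0.037] [-0.252  0.041] [-0.294  0.043] [-0.337  0.045] [-0.379  0.046] [-0.422  0.045]
```

```bash
python3 -m inch '[{"linear":[0,-0.034,0.043],"twist":0,"gripper":0},{"linear":[0,-0.07,0.086],"twist":0,"gripper":0},{"linear":[-0.01,-0.107,0.127],"twist":0,"gripper":0},{"linear":[-0.01,-0.145,0.166],"twist":0,"gripper":0},{"linear":[-0.01,-0.185,0.204],"twist":0,"gripper":0},{"linear":[-0.02,-0.226,0.241],"twist":0,"gripper":0},{"linear":[-0.02,-0.269,0.277],"twist":0,"gripper":0},{"linear":[-0.02,-0.312,0.31],"twist":0,"gripper":0},{"linear":[-0.025,-0.357,0.343],"twist":0,"gripper":0},{"linear":[-0.03,-0.403,0.373],"twist":0,"gripper":0}]'; python3 - <<'E'
from h import *
s=snap('scene');save(s['image'],'s3.png');print(s['obs']['tool_pos'],s['obs']['wrist_force'])
E
```

```text
time: 6.93
tool_pos: [0.5527, -0.1757, 0.2449]
ee_rot: [3.142, -0.0, 1.502]
wrist_force: [-0.5, -1.1, 0.6]
width: 0.0004
[ 0.55266683 -0.17569566  0.24486122] [-0.5457103  -1.14925634  0.64605565]
```

View pics/s3.png

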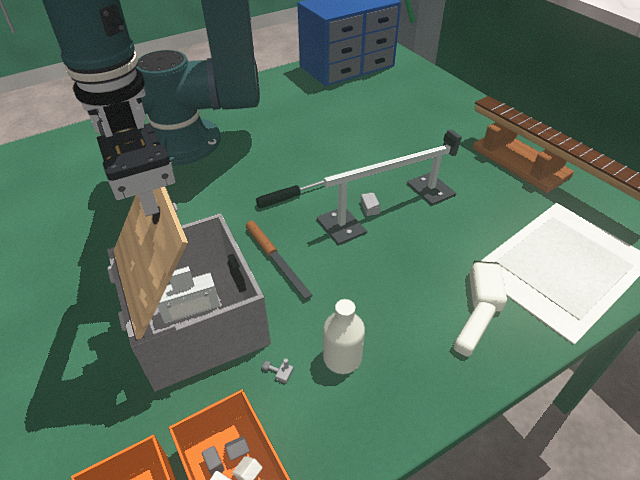

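```bash
python3 -m inch '[{"linear":[0,-0.044,0.027],"twist":0,"gripper":0},{"linear":[0,-0.089,0.053],"twist":0,"gripper":0},{"linear":[-0.01,-0.135,0.078],"twist":0,"gripper":0},{"linear":[-0.01,-0.182,0.101],"twist":0,"gripper":0},{"linear":[-0.02,-0.229,0.122],"twist":0,"gripper":0},{"linear":[-0.02,-0.277,0.142],"twist":0,"gripper":0},{"linear":[-0.025,-0.326,0.16],"twist":0,"gripper":0},{"linear":[-0.03,-0.375,0.177],"twist":0,"gripper":0},{"linear":[-0.03,-0.425,0.192],"twist":0,"gripper":0},{"linear":[-0.035,-0.475,0.205],"twist":0,"gripper":0}]'; python3 -m inch '[{"linear":[0,-0.041,0.01],"twist":0,"gripper":0},{"linear":[-0.005,-0.083,0.018],"twist":0,"gripper":0},{"linear":[-0.01,-0.125,0.025],"twist":0,"gripper":0},{"linear":[-0.01,-0.167,0.032],"twist":0,"gripper":0},{"linear":[-0.015,-0.209,0.037],"twist":0,"gripper":0},{"linear":[-0.02,-0.252,0.041],"twist":0,"gripper":0},{"linear":[-0.02,-0.294,0.043],"twist":0,"gripper":0},{"linear":[-0.025,-0.337,0.045],"twist":0,"gripper":0},{"linear":[-0.03,-0.379,0.046],"twist":0,"gripper":0},{"linear":[-0.03,-0.422,0.045],"twist":0,"gripper":0}]'; python3 - <<'E'
from h import *
s=snap('scene');save(s['image'],'s4.png');print(s['obs']['tool_pos'],s['obs']['wrist_force'])
E
```

```text
time: 7.82
tool_pos: [0.5492, -0.2233, 0.2652]
ee_rot: [3.141, -0.0, 1.502]
wrist_force: [0.7, -0.1, 0.0]
width: 0.0005
time: 8.65
tool_pos: [0.5461, -0.2653, 0.2696]
ee_rot: [-3.142, -0.0, 1.502]
wrist_force: [-1.0, 0.3, -0.0]
width: 0.0005
[ 0.54606642 -0.26534393  0.26958961] [-0.99164912  0.28762972 -0.04734176]
```

View pics/s4.png

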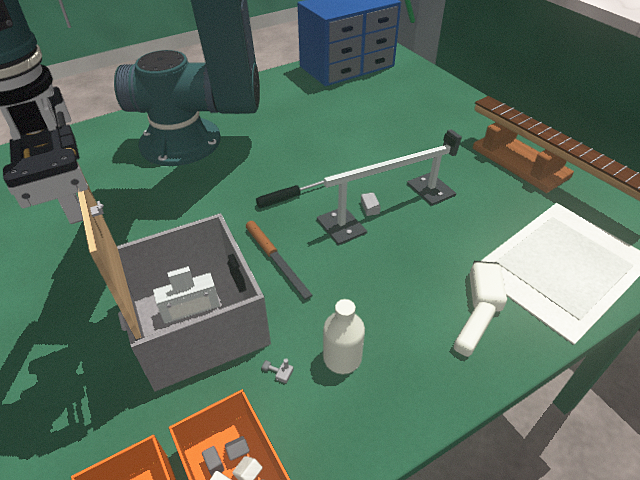

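```bash
python3 -m inch '[{"linear":[0,-0.04,0],"twist":0,"gripper":0},{"linear":[-0.005,-0.08,0],"twist":0,"gripper":0},{"linear":[-0.01,-0.12,0],"twist":0,"gripper":0},{"linear":[-0.01,-0.16,0],"twist":0,"gripper":0},{"linear":[-0.015,-0.2,0],"twist":0,"gripper":0},{"linear":[-0.02,-0.24,0],"twist":0,"gripper":0},{"linear":[-0.02,-0.28,0],"twist":0,"gripper":0},{"linear":[-0.025,-0.32,0],"twist":0,"gripper":0},{"linear":[-0.025,-0.36,0],"twist":0,"gripper":0},{"linear":[-0.03,-0.4,0],"twist":0,"gripper":0}]'; python3 -m inch '[{"linear":[0,-0.04,0],"twist":0,"gripper":0},{"linear":[0,-0.08,0],"twist":0,"gripper":0},{"linear":[0,-0.12,0],"twist":0,"gripper":0},{"linear":[0,-0.16,0],"twist":0,"gripper":0},{"linear":[0,-0.2,0],"twist":0,"gripper":0},{"linear":[0,-0.25,0],"twist":0,"gripper":0},{"linear":[0,-0.3,0],"twist":0,"gripper":0}]'; python3 - <<'E'
from h import *
s=snap('scene');save(s['image'],'s5.png');print(s['obs']['tool_pos'],s['obs']['wrist_force'])
E
```

```text
time: 9.53
tool_pos: [0.5432, -0.3054, 0.2696]
ee_rot: [3.141, -0.0, 1.502]
wrist_force: [-0.8, 0.6, -0.1]
width: 0.0005
time: 10.12
tool_pos: [0.5432, -0.3354, 0.2696]
ee_rot: [3.141, 0.0, 1.503]
wrist_force: [-0.2, -0.8, -0.5]
width: 0.0004
[ 0.54319897 -0.33540256  0.2696276 ] [-0.2364095  -0.77457982 -0.45447948]
```

View pics/s5.png

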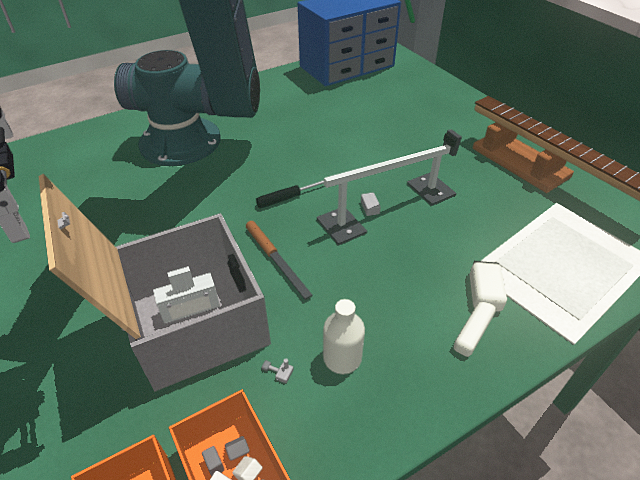

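The flap is at its stop and the finger is clear of it. The fin top shows at (179,272). Next I'll locate the carrier.

```bash
python3 - <<'E'
from h import *
s=snap('top');save(cv2.resize(s['image'][200:320,340:500],(800,600),interpolation=cv2.INTER_CUBIC),'t2.png')
for n in ('top','scene'):
    d=load(n);P=cloud(d)
    q=(P[...,0]>.47)&(P[...,0]<.635)&(P[...,1]>-.235)&(P[...,1]<-.085)
    fin=q&(P[...,2]>.095)&(P[...,2]<.116)
    F=P[fin];print(n,'fin',fin.sum(),np.median(F,0).round(4),cv2.minAreaRect(F[:,:2].astype(np.float32)*1000))
    pl=q&(P[...,2]>.06)&(P[...,2]<.072)
    F=P[pl];print('plate',pl.sum(),np.median(F,0).round(4),cv2.minAreaRect(F[:,:2].astype(np.float32)*1000))
# flap angle
d=load('top');P=cloud(d);
q=(P[...,0]>.47)&(P[...,0]<.63)&(P[...,1]<-.24)&(P[...,1]>-.36)&(P[...,2]>.14)
print(q.sum(),P[q][:,1].min(),P[q][:,2].max())
E
```

```text
top fin 85 [ 0.5276 -0.1604  0.1073] ((542.279052734375, -131.4554901123047), (105.39129638671875, 17.143184661865234), 65.73384857177734)
plate 474 [ 0.5277 -0.16    0.066 ] ((528.0896606445312, -164.02420043945312), (99.00455474853516, 32.40547561645508), 81.5141830444336)
scene fin 222 [ 0.5325 -0.1631  0.1051] ((540.8510131835938, -129.2354736328125), (109.22480010986328, 28.74985694885254), 64.93934631347656)
plate 803 [ 0.5347 -0.1656  0.0648] ((529.812744140625, -164.21588134765625), (100.71715545654297, 34.99679946899414), 81.0815658569336)
13414 -0.3599780334898013 0.6827629303171079
```

View pics/t2.png

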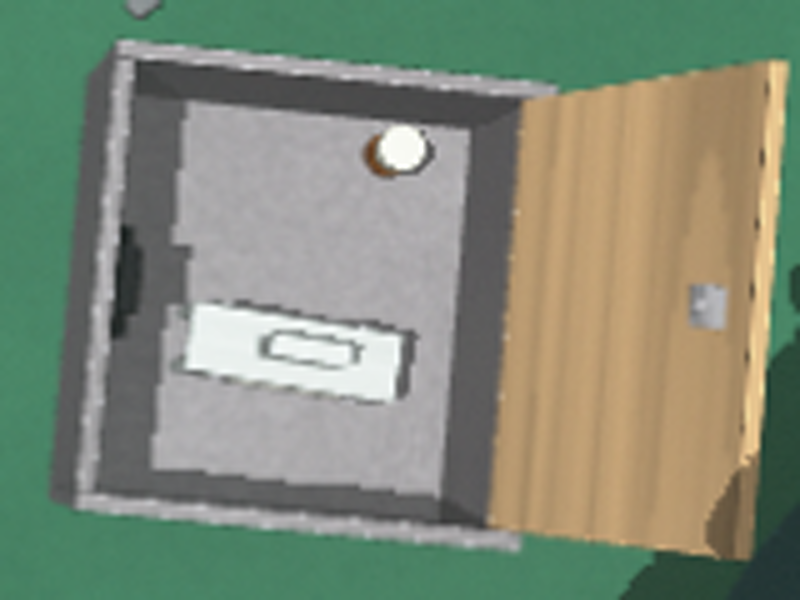

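```bash
python3 -m inch '[{"linear":[0,-0.03,0.35],"twist":0,"gripper":0.45},{"linear":[0,-0.03,0.65],"twist":-0.04,"gripper":0.45},{"linear":[0,-0.03,0.65],"twist":-0.077,"gripper":0.45},{"linear":[-0.05,0.3,0.65],"twist":-0.077,"gripper":0.45},{"linear":[-0.1,0.6,0.65],"twist":-0.077,"gripper":0.45},{"linear":[-0.15,0.95,0.65],"twist":-0.077,"gripper":0.45}]'; python3 -m inch '[{"linear":[0,0.4,0],"twist":0,"gripper":0.45},{"linear":[0,0.76,0],"twist":0,"gripper":0.45},{"linear":[0,0.76,0],"twist":0,"gripper":0.45}]'; python3 -m inch '[{"linear":[0,0,-0.35],"twist":0,"gripper":0.45},{"linear":[0,0,-0.7],"twist":0,"gripper":0.45},{"linear":[0,0,-1],"twist":0,"gripper":0.45},{"linear":[0,0,-1],"twist":0,"gripper":0.45}]'; python3 - <<'E'
from h import *
d=load('top')
print('fin top',pt(d,[np.array((311,350))/5+[340,200]-.4],.108), 'ends',pt(d,np.array([(262,345),(360,353)])/5+[340,200]-.4,.108))
s=snap('wrist'); save(s['image'],'w2.png');print(s['obs'])
E
```

```text
time: 10.72
tool_pos: [0.5279, -0.2398, 0.334]
ee_rot: [-3.141, -0.0, 1.42]
wrist_force: [0.4, 0.7, -0.5]
width: 0.0371
time: 10.97
tool_pos: [0.5281, -0.1581, 0.3365]
ee_rot: [3.139, -0.002, 1.429]
wrist_force: [-0.6, -0.6, 0.2]
width: 0.0427
time: 11.3
tool_pos: [0.5242, -0.1625, 0.2258]
ee_rot: [-3.126, -0.004, 1.422]
wrist_force: [-0.4, -0.4, -2.1]
width: 0.0427
fin top [[ 0.52826283 -0.16317618  0.108     ]] ends [[ 0.53015469 -0.14079437  0.108     ]
 [ 0.52726722 -0.18562002  0.108     ]]
{'time': 11.3, 'joint_positions': array([-4.03809204e-01,  9.34286337e-02,  1.29062279e+00, -2.34531338e-04,
        1.77342877e+00, -2.54964634e-01]), 'qvel': array([-0.00387895, -0.00904664, -0.13845152,  0.00103603,  0.0742388 ,
        0.00060796]), 'joint_torque': array([ 4.08417312e-01, -4.17216074e+01, -3.53573692e+01,  9.40244389e-02,
       -3.88925588e-01,  4.99399903e-03]), 'tool_pos': array([ 0.52415665, -0.16250863,  0.22579756]), 'ee_rot': array([-3.12616053, -0.00378385,  1.42187719]), 'wrist_force': array([-0.42965917, -0.42262835, -2.08764452]), 'wrist_torque': array([-0.0633037 , -0.02513158,  0.04128172]), 'width': 0.04271210885749099}
```

View pics/w2.png

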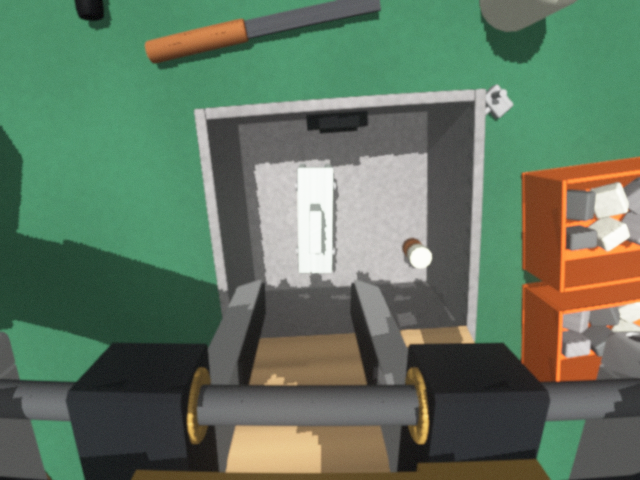

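```bash
python3 -m inch '[{"linear":[0,0,-0.35],"twist":0,"gripper":0.45},{"linear":[0,0,-0.8],"twist":0,"gripper":0.45},{"linear":[0,0,-0.8],"twist":0,"gripper":0.45},{"linear":[0,0,-0.8],"twist":0,"gripper":0.45}]'; python3 - <<'E'
from h import *
s=snap('wrist'); save(s['image'],'w3.png');o=s['obs'];print(o['tool_pos'],o['ee_rot'])
d=load('wrist');P=cloud(d)
q=(P[...,0]>.49)&(P[...,0]<.57)&(P[...,1]>-.22)&(P[...,1]<-.1)
fin=q&(P[...,2]>.103)&(P[...,2]<.112);F=P[fin];print(fin.sum(),np.median(F,0),cv2.minAreaRect(F[:,:2].astype(np.float32)*1000))
fin=q&(P[...,2]>.06)&(P[...,2]<.071);F=P[fin];print(fin.sum(),np.median(F,0),cv2.minAreaRect(F[:,:2].astype(np.float32)*1000))
E
```

```text
time: 11.68
tool_pos: [0.5273, -0.1639, 0.1537]
ee_rot: [-3.138, -0.001, 1.421]
wrist_force: [-0.3, -0.0, 0.3]
width: 0.0423
[ 0.52725284 -0.16391061  0.15374625] [-3.13765815e+00 -9.76146969e-04  1.42138621e+00]
844 [ 0.52883374 -0.16247401  0.10768899] ((528.654052734375, -163.34735107421875), (35.783241271972656, 9.94942855834961), 81.6693344116211)
4385 [ 0.53047513 -0.15254563  0.06580296] ((528.6428833007812, -163.19520568847656), (99.02674865722656, 32.12955093383789), 81.73259735107422)
```

View pics/w3.png

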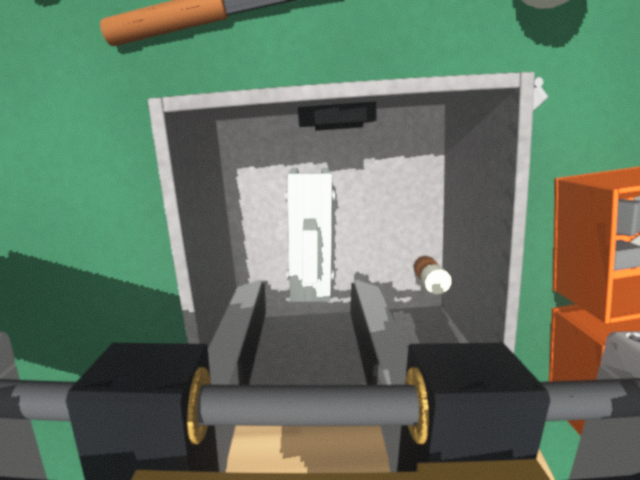

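```bash
python3 -m inch '[{"linear":[0.01,0.01,-0.3],"twist":0.004,"gripper":0.45},{"linear":[0.012,0.01,-0.6],"twist":0.004,"gripper":0.45},{"linear":[0.012,0.01,-0.8],"twist":0.004,"gripper":0.45},{"linear":[0.012,0.01,-0.9],"twist":0.004,"gripper":0.45},{"linear":[0.012,0.01,-0.95],"twist":0.004,"gripper":0.45},{"linear":[0.012,0.01,-0.95],"twist":0.004,"gripper":0.45}]'; python3 - <<'E'
from h import *
s=snap('scene');o=s['obs'];print(o['tool_pos'],o['wrist_force'])
save(cv2.resize(s['image'][180:330,80:280],(800,600),interpolation=cv2.INTER_CUBIC),'s6.png')
E
```

```text
time: 12.23
tool_pos: [0.5312, -0.1638, 0.0619]
ee_rot: [3.138, 0.001, 1.426]
wrist_force: [-0.4, -0.1, 0.5]
width: 0.0424
[ 0.53115377 -0.16377159  0.06185897] [-0.40639276 -0.08816599  0.45134076]
```

View pics/s6.png

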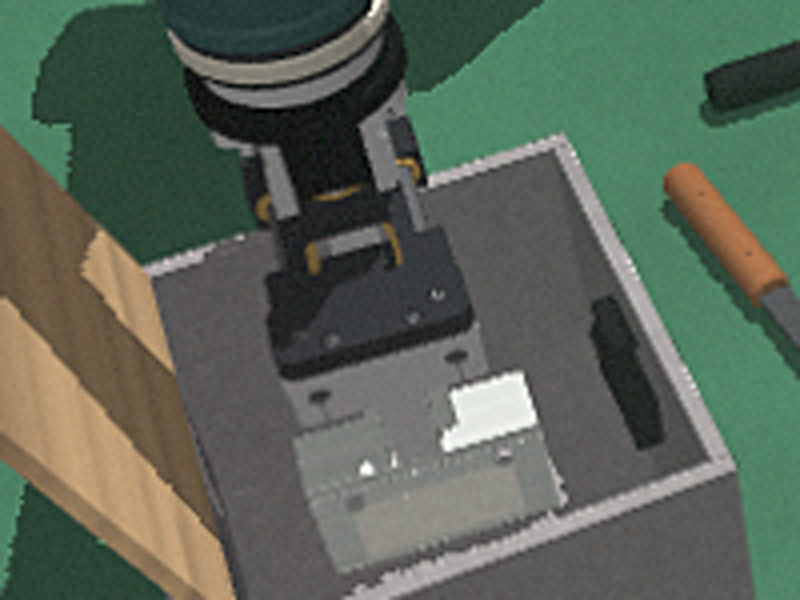

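```bash
python3 -m inch '[{"linear":[-0.015,0,-0.05],"twist":0,"gripper":0.45},{"linear":[-0.015,0,-0.05],"twist":0,"gripper":0.45},{"linear":[-0.015,0,-0.05],"twist":0,"gripper":0},{"linear":[-0.015,0,-0.05],"twist":0,"gripper":0},{"linear":[-0.015,0,-0.05],"twist":0,"gripper":0},{"linear":[-0.015,0,-0.05],"twist":0,"gripper":0},{"linear":[-0.015,0,-0.05],"twist":0,"gripper":0},{"linear":[-0.015,0,-0.05],"twist":0,"gripper":0},{"linear":[-0.015,0,-0.05],"twist":0,"gripper":0},{"linear":[-0.015,0,-0.05],"twist":0,"gripper":0}]'
```

```text
time: 13.12
tool_pos: [0.528, -0.163, 0.0546]
ee_rot: [3.141, 0.0, 1.426]
wrist_force: [-0.3, 0.2, 0.4]
width: 0.0099
```

```bash
python3 -m inch '[{"linear":[0,0,0.15],"twist":0,"gripper":0},{"linear":[0,0,0.4],"twist":0,"gripper":0},{"linear":[0,0,0.7],"twist":0,"gripper":0},{"linear":[0,0,1],"twist":0,"gripper":0},{"linear":[0,0,1],"twist":0,"gripper":0}]'; python3 -m inch '[{"linear":[0,0,0.3],"twist":0,"gripper":0},{"linear":[0,0,0.55],"twist":0,"gripper":0},{"linear":[0,0,0.6],"twist":0,"gripper":0},{"linear":[0,0,0.6],"twist":0,"gripper":0}]'; python3 - <<'E'
from h import *
s=snap('scene');o=s['obs'];print(o['tool_pos'],o['wrist_force'],o['width'])
save(s['image'],'s7.png')
E
```

```text
time: 13.53
tool_pos: [0.531, -0.1643, 0.1613]
ee_rot: [3.13, 0.003, 1.426]
wrist_force: [1.8, -0.5, -0.4]
width: 0.0097
time: 13.87
tool_pos: [0.5286, -0.1633, 0.2155]
ee_rot: [3.139, 0.001, 1.426]
wrist_force: [0.0, -0.2, -2.7]
width: 0.0103
[ 0.52860193 -0.16328268  0.21545132] [ 0.0066192  -0.18108805 -2.72901589] 0.010267028001824389
```

View pics/s7.png

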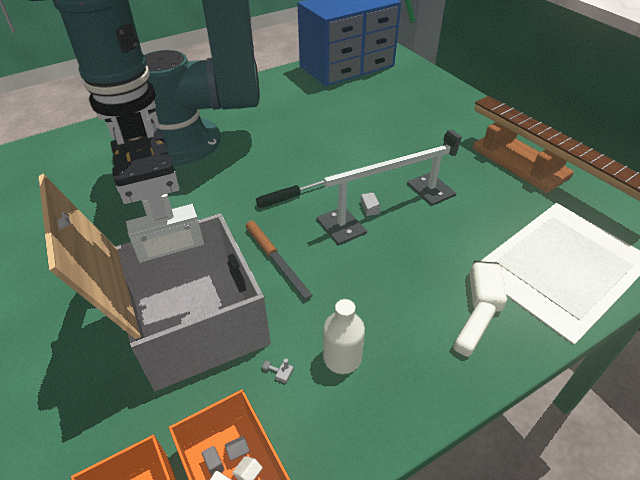

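```bash
python3 -m inch '[{"linear":[-0.02,0.2,0],"twist":0.01,"gripper":0},{"linear":[-0.06,0.5,0],"twist":0.02,"gripper":0},{"linear":[-0.1,0.8,0],"twist":0.03,"gripper":0},{"linear":[-0.12,1,0],"twist":0.04,"gripper":0}]'; python3 -m inch '[{"linear":[-0.04,0.35,0],"twist":0.02,"gripper":0},{"linear":[-0.08,0.7,0],"twist":0.03,"gripper":0},{"linear":[-0.12,1,0],"twist":0.04,"gripper":0}]'; python3 -m inch '[{"linear":[-0.04,0.35,0],"twist":0.02,"gripper":0},{"linear":[-0.08,0.7,0],"twist":0.03,"gripper":0},{"linear":[-0.12,1,0],"twist":0.04,"gripper":0},{"linear":[-0.12,1,0],"twist":0.04,"gripper":0},{"linear":[-0.12,1,0],"twist":0.04,"gripper":0}]';  python3 - <<'E'
from h import *
s=snap('wrist');o=s['obs'];print(o['tool_pos'],o['ee_rot'],o['wrist_force'],o['width'])
save(s['image'],'w4.png')
d=load('wrist');P=cloud(d);I=d['image'].astype(int)
m=(P[...,1]>.24)&(P[...,1]<.45)&(abs(P[...,2]-(.125-.1*(P[...,1]-.304)))<.008)&(P[...,0]>.44)&(P[...,0]<.53)
Q=P[m];print(m.sum())
for a in np.arange(.14,.44,.02):
    b=(Q[:,1]>a)&(Q[:,1]<a+.02)
    if b.sum()>5: print(round(a+.01,3),Q[b][:,0].min().round(4),Q[b][:,0].max().round(4),np.median(Q[b][:,0]).round(4),np.median(Q[b][:,2]).round(4))
E
```

```text
time: 14.25
tool_pos: [0.5139, -0.0605, 0.2109]
ee_rot: [-3.135, -0.002, 1.469]
wrist_force: [0.6, 0.3, -2.7]
width: 0.0096
time: 14.5
tool_pos: [0.502, 0.039, 0.211]
ee_rot: [-3.136, -0.001, 1.51]
wrist_force: [-0.4, 0.6, -2.6]
width: 0.0099
time: 14.92
tool_pos: [0.4903, 0.1381, 0.2114]
ee_rot: [-3.137, 0.001, 1.555]
wrist_force: [-0.2, -1.4, -3.1]
width: 0.0096
[0.4902719  0.13806716 0.21142547] [-3.13656970e+00  1.47263962e-03  1.55489761e+00] [-0.15400406 -1.35103882 -3.13049755] 0.009639061294035894
1739
0.25 0.4785 0.4903 0.4845 0.1303
0.27 0.479 0.4906 0.4847 0.1284
0.29 0.4794 0.4909 0.4854 0.1263
0.31 0.4804 0.4909 0.4857 0.1252
```

View pics/w4.png

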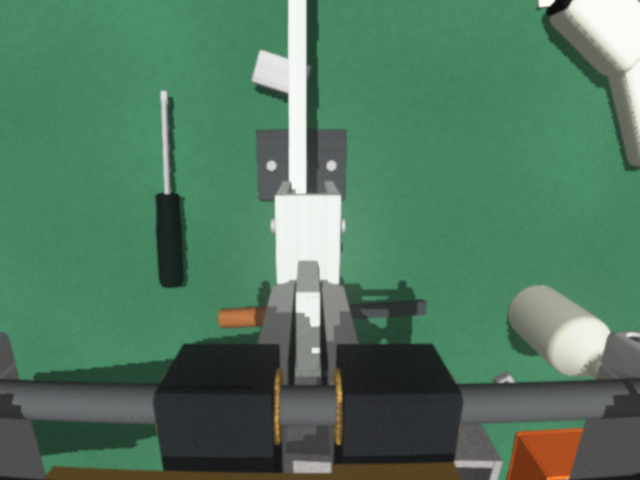

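```bash
python3 -m inch '[{"linear":[-0.03,0.25,0],"twist":-0.004,"gripper":0},{"linear":[-0.05,0.5,0],"twist":-0.004,"gripper":0},{"linear":[-0.065,0.77,0],"twist":-0.004,"gripper":0},{"linear":[-0.065,0.77,-0.1],"twist":-0.004,"gripper":0},{"linear":[-0.065,0.77,-0.16],"twist":-0.004,"gripper":0},{"linear":[-0.065,0.77,-0.16],"twist":-0.004,"gripper":0},{"linear":[-0.065,0.77,-0.16],"twist":-0.004,"gripper":0}]';  python3 - <<'E'
from h import *
s=snap('wrist');o=s['obs'];print(o['tool_pos'],o['ee_rot'],o['wrist_force'],o['width'])
save(s['image'],'w5.png')
d=load('wrist');P=cloud(d)
m=(P[...,1]>.27)&(P[...,1]<.45)&(abs(P[...,2]-(.125-.1*(P[...,1]-.304)))<.008)&(P[...,0]>.44)&(P[...,0]<.53)
Q=P[m];E=[]
for a in np.arange(.27,.44,.02):
    b=(Q[:,1]>a)&(Q[:,1]<a+.02)
    if b.sum()>5: print(round(a+.01,3),((Q[b][:,0].min()+Q[b][:,0].max())/2).round(4),np.median(Q[b][:,0]).round(4),np.median(Q[b][:,2]).round(4));E.append((a+.01,np.median(Q[b][:,0])))
E=np.array(E);f=np.polyfit(E[:,0],E[:,1],1);print('rail slope',f[0],'x at .215',np.polyval(f,.215))
m=(P[...,1]>.15)&(P[...,1]<.29)&(P[...,2]>.19)&(P[...,2]<.215)&(P[...,0]>.44)&(P[...,0]<.53)
print(m.sum(),cv2.minAreaRect(P[m][:,:2].astype(np.float32)*1000),np.median(P[m],0))
s=snap('top');save(cv2.resize(s['image'][240:330,100:290],(800,379),interpolation=cv2.INTER_CUBIC),'t3.png')
E
```

```text
time: 15.55
tool_pos: [0.4851, 0.2122, 0.1971]
ee_rot: [-3.139, 0.002, 1.545]
wrist_force: [-0.3, 0.3, -3.2]
width: 0.01
[0.48508919 0.21221446 0.19708708] [-3.13905630e+00  1.67803602e-03  1.54514135e+00] [-0.32494698  0.34170903 -3.16168796] 0.009950214946982068
0.28 0.4852 0.4852 0.1273
0.3 0.4853 0.4855 0.1253
0.32 0.4857 0.4857 0.1234
0.34 0.486 0.486 0.1212
0.36 0.4864 0.4865 0.1193
0.38 0.4865 0.4863 0.1181
rail slope 0.012605346029670823 x at .215 0.48442310637641467
5705 ((485.1727600097656, 212.00314331054688), (100.29216003417969, 38.06291580200195), 88.37026977539062) [0.48600357 0.24277203 0.2083022 ]
```

View pics/w5.png

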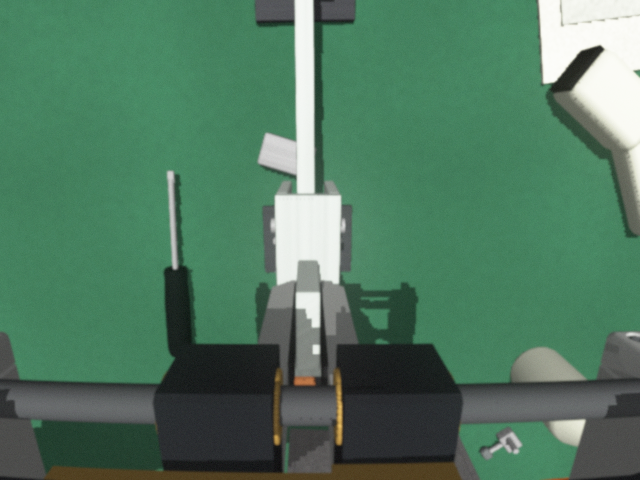

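```bash
python3 -m inch '[{"linear":[-0.009,0.03,0],"twist":0.008,"gripper":0},{"linear":[-0.009,0.03,0],"twist":0.008,"gripper":0},{"linear":[-0.009,0.03,-0.06],"twist":0.008,"gripper":0},{"linear":[-0.009,0.03,-0.12],"twist":0.008,"gripper":0},{"linear":[-0.009,0.03,-0.18],"twist":0.008,"gripper":0},{"linear":[-0.009,0.03,-0.24],"twist":0.008,"gripper":0},{"linear":[-0.009,0.03,-0.3],"twist":0.008,"gripper":0},{"linear":[-0.009,0.03,-0.34],"twist":0.008,"gripper":0},{"linear":[-0.009,0.03,-0.34],"twist":0.008,"gripper":0}]';  python3 - <<'E'
from h import *
s=snap('scene');o=s['obs'];print(o['tool_pos'],o['ee_rot'],o['wrist_force'],o['width'])
save(cv2.resize(s['image'][90:240,270:470],(800,600),interpolation=cv2.INTER_CUBIC),'s8.png')
E
```

```text
time: 16.4
tool_pos: [0.4837, 0.2168, 0.1629]
ee_rot: [-3.139, 0.001, 1.556]
wrist_force: [-0.3, -0.5, -3.3]
width: 0.01
[0.48366151 0.21677284 0.16288001] [-3.13896283e+00  1.00722758e-03  1.55584723e+00] [-0.33871126 -0.46958489 -3.32420428] 0.010028756754802793
```

View pics/s8.png

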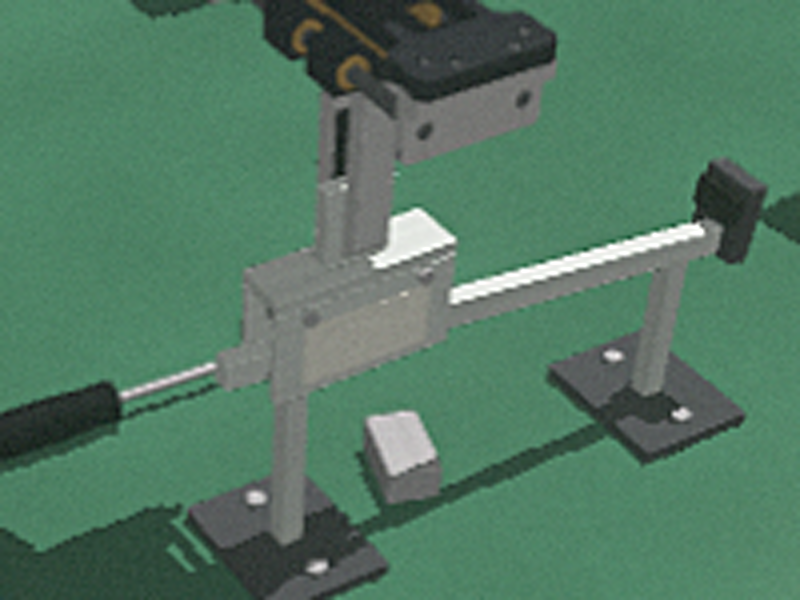

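```bash
python3 -m inch '[{"linear":[0,0,-0.02],"twist":0,"gripper":0},{"linear":[0,0,-0.04],"twist":0,"gripper":0},{"linear":[0,0,-0.06],"twist":0,"gripper":0},{"linear":[0,0,-0.06],"twist":0,"gripper":0}]';python3 -m inch '[{"linear":[0,0,-0.015],"twist":0,"gripper":0},{"linear":[0,0,-0.02],"twist":0,"gripper":0},{"linear":[0,0,-0.02],"twist":0,"gripper":0}]'
```

```text
time: 16.78
tool_pos: [0.4843, 0.217, 0.1583]
ee_rot: [-3.141, 0.0, 1.556]
wrist_force: [-0.3, -0.0, -2.5]
width: 0.0093
time: 17.03
tool_pos: [0.4844, 0.217, 0.1565]
ee_rot: [-3.142, 0.0, 1.556]
wrist_force: [0.7, -0.4, -3.4]
width: 0.0097
```

```bash
python3 -m inch '[{"linear":[0,0,-0.01],"twist":0,"gripper":0},{"linear":[0,0,-0.015],"twist":0,"gripper":0},{"linear":[0,0,-0.015],"twist":0,"gripper":0}]';python3 -m inch '[{"linear":[0,0,-0.01],"twist":0,"gripper":0},{"linear":[0,0,-0.01],"twist":0,"gripper":0}]'
```

```text
time: 17.28
tool_pos: [0.4847, 0.2172, 0.1558]
ee_rot: [3.141, -0.0, 1.556]
wrist_force: [0.0, 0.1, 0.5]
width: 0.0097
time: 17.45
tool_pos: [0.4847, 0.2173, 0.1557]
ee_rot: [3.14, -0.001, 1.556]
wrist_force: [-1.7, 0.3, 4.1]
width: 0.0099
```

```bash
python3 -m inch '[{"linear":[0,0,-0.01],"twist":0,"gripper":0},{"linear":[0,0,-0.02],"twist":0,"gripper":0},{"linear":[0,0,-0.02],"twist":0,"gripper":0}]';python3 - <<'E'
from h import *
s=snap('scene');o=s['obs'];print(o['tool_pos'],o['wrist_force'],o['wrist_torque'],o['width'])
save(cv2.resize(s['image'][120:220,300:433],(798,600),interpolation=cv2.INTER_CUBIC),'s9.png')
E
```

```text
time: 17.7
tool_pos: [0.4848, 0.2178, 0.1553]
ee_rot: [3.139, -0.002, 1.556]
wrist_force: [-4.2, 1.4, 9.6]
width: 0.0098
[0.48484333 0.21779536 0.15534903] [-4.15001043  1.40216089  9.63047399] [-0.25619959  0.83425307 -0.14676502] 0.009783360265968878
```

View pics/s9.png

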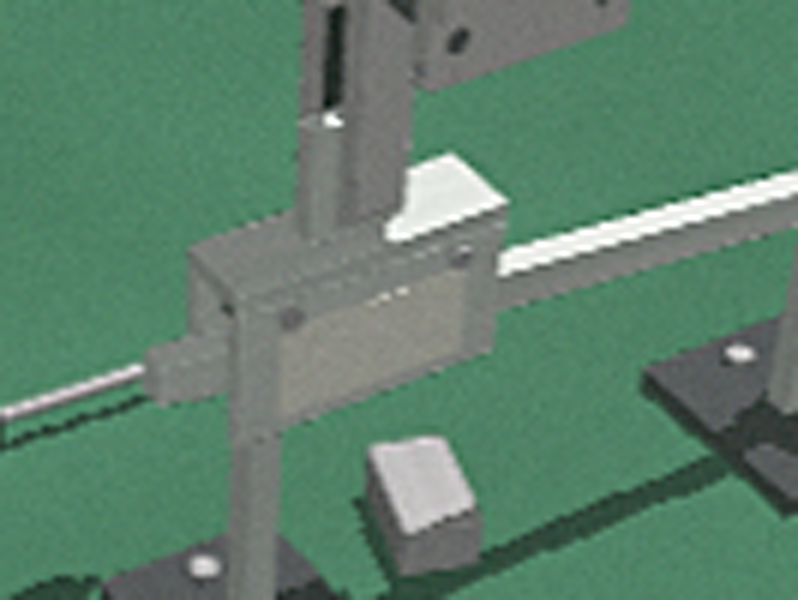

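```bash
python3 -m inch '[{"linear":[0,0,0.02],"twist":0,"gripper":0},{"linear":[0,0,0.035],"twist":0,"gripper":0},{"linear":[0,0,0.035],"twist":0,"gripper":0}]'; python3 -m inch '[{"linear":[0,0,0],"twist":0,"gripper":0.4},{"linear":[0,0,0],"twist":0,"gripper":0.4},{"linear":[0,0,0],"twist":0,"gripper":0.4},{"linear":[0,0,0],"twist":0,"gripper":0.4},{"linear":[0,0,0],"twist":0,"gripper":0.4},{"linear":[0,0,0],"twist":0,"gripper":0.4}]';python3 - <<'E'
from h import *
s=snap('scene');o=s['obs'];print(o['tool_pos'],o['wrist_force'],o['width'])
save(cv2.resize(s['image'][90:240,270:470],(800,600),interpolation=cv2.INTER_CUBIC),'s10.png')
E
```

```text
time: 18.0
tool_pos: [0.4847, 0.217, 0.1556]
ee_rot: [3.141, -0.0, 1.556]
wrist_force: [-0.5, 0.1, 2.0]
width: 0.0099
time: 18.5
tool_pos: [0.4845, 0.217, 0.1555]
ee_rot: [3.142, 0.0, 1.556]
wrist_force: [0.1, -0.4, -0.9]
width: 0.0374
[0.48450922 0.21699437 0.1554979 ] [ 0.0672427  -0.38449569 -0.87911185] 0.03736544802656948
```

View pics/s10.png

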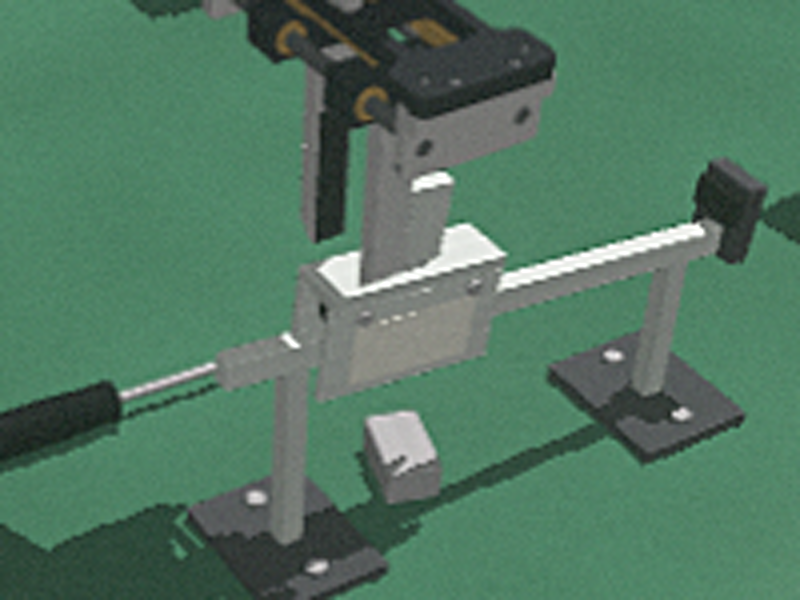

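It's rolling downhill by itself. I'll hold still while it leaves, then raise the hand.

```bash
python3 -m inch '[{"linear":[0,0,0],"twist":0,"gripper":0.4},{"linear":[0,0,0],"twist":0,"gripper":0.4},{"linear":[0,0,0],"twist":0,"gripper":0.4},{"linear":[0,0,0],"twist":0,"gripper":0.4},{"linear":[0,0,0],"twist":0,"gripper":0.4},{"linear":[0,0,0],"twist":0,"gripper":0.4},{"linear":[0,0,0],"twist":0,"gripper":0.4},{"linear":[0,0,0],"twist":0,"gripper":0.4}]'; python3 -m inch '[{"linear":[0,0,0.3],"twist":0,"gripper":0.4},{"linear":[0,0,0.6],"twist":0,"gripper":0.4},{"linear":[0,0,0.9],"twist":0,"gripper":0.4},{"linear":[0,0,0.9],"twist":0,"gripper":0.4},{"linear":[0,0,0.9],"twist":0,"gripper":0.4},{"linear":[0,0,0.9],"twist":0,"gripper":0.4},{"linear":[0,0,0.9],"twist":0,"gripper":0.4},{"linear":[0,0,0.9],"twist":0,"gripper":0.4}]';python3 - <<'E'
from h import *
s=snap('scene');save(s['image'],'s11.png')
t=snap('top');save(t['image'],'t4.png')
E
```

```text
time: 19.22
tool_pos: [0.4845, 0.217, 0.1556]
ee_rot: [3.142, -0.0, 1.556]
wrist_force: [0.5, -0.0, -0.4]
width: 0.0377
time: 19.88
tool_pos: [0.4837, 0.2167, 0.2435]
ee_rot: [-3.138, 0.001, 1.556]
wrist_force: [0.5, -0.5, 0.8]
width: 0.0377
```

View pics/s11.png

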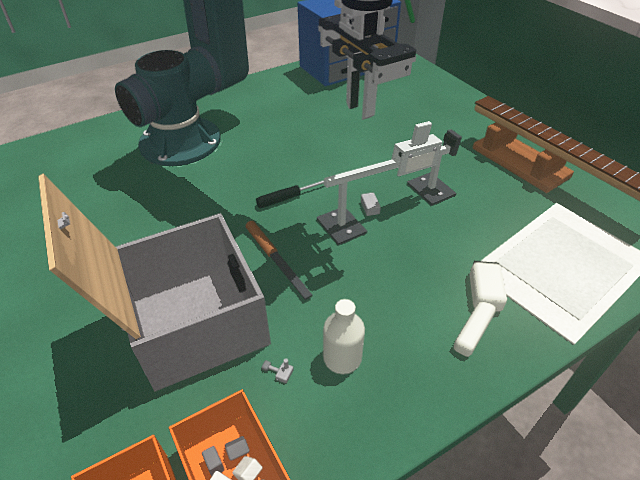

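View pics/t4.png

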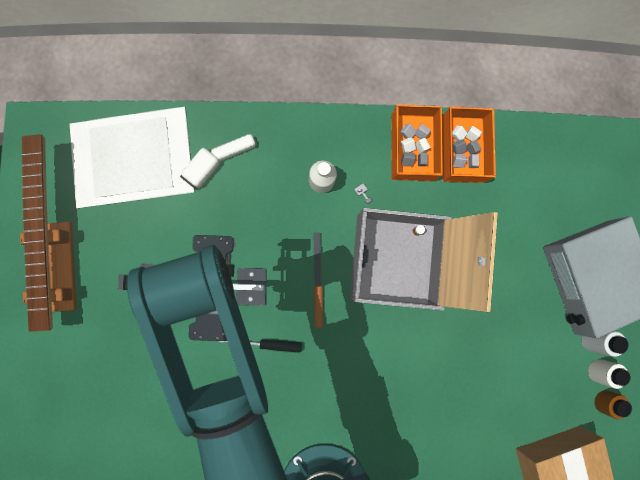

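```bash
python3 - <<'E'
from h import *
for i in range(2):
    s=snap('scene');d=load('scene');P=cloud(d)
    m=(P[...,1]>.3)&(P[...,1]<.46)&(P[...,2]>.15)&(P[...,2]<.21)&(P[...,0]>.46)&(P[...,0]<.51)
    print(s['obs']['time'],m.sum(),P[m].min(0),P[m].max(0),np.median(P[m],0))
save(cv2.resize(s['image'][110:210,370:503],(798,600),interpolation=cv2.INTER_CUBIC),'s12.png')
P0=P
s=snap('wrist');save(s['image'],'w6.png')
E
```

```text
19.9833 454 [0.47063083 0.32140462 0.15000085] [0.50474717 0.39523718 0.19328308] [0.49165608 0.36323411 0.16502494]
20.0333 439 [0.47130893 0.32546331 0.15001823] [0.50419407 0.39996943 0.19236748] [0.4918278  0.36841385 0.16632742]
```

View pics/s12.png

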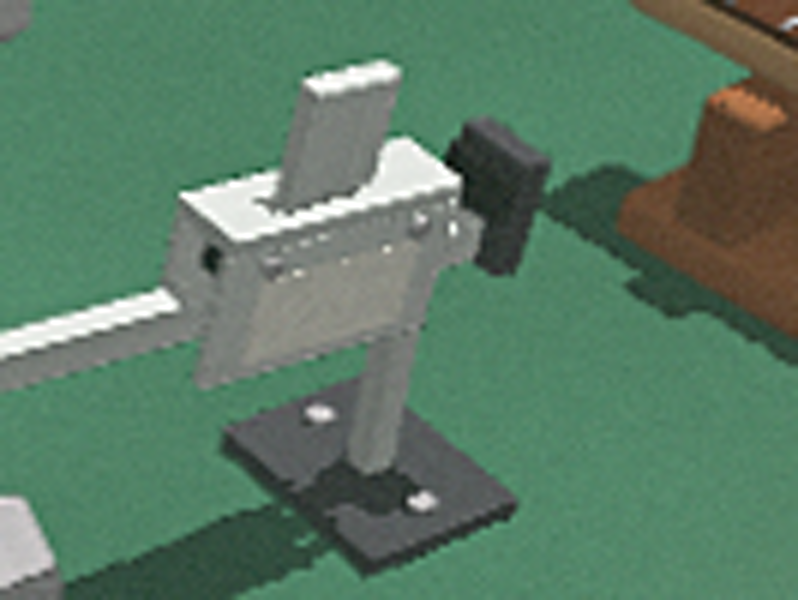

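View pics/w6.png

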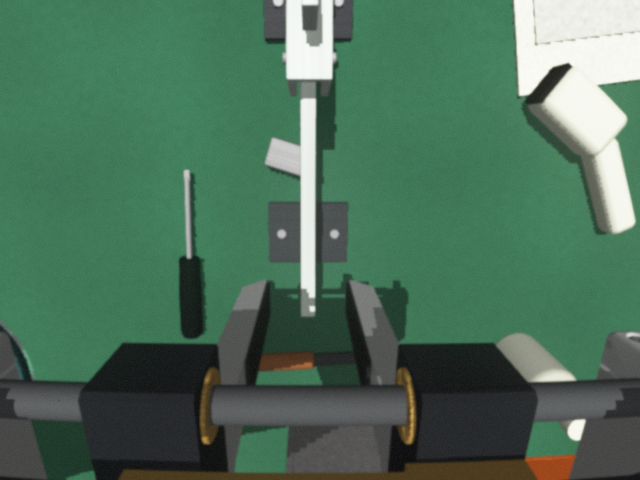

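It is still rolling at about 0.1 m/s, so I'll wait with the hand held well clear.

```bash
for i in 1 2; do python3 -m inch '[{"linear":[0,-0.3,0.2],"twist":0,"gripper":0.4},{"linear":[0,-0.3,0.2],"twist":0,"gripper":0.4},{"linear":[0,-0.3,0.2],"twist":0,"gripper":0.4},{"linear":[0,-0.3,0.2],"twist":0,"gripper":0.4},{"linear":[0,-0.3,0.2],"twist":0,"gripper":0.4},{"linear":[0,-0.3,0.2],"twist":0,"gripper":0.4},{"linear":[0,-0.3,0.2],"twist":0,"gripper":0.4},{"linear":[0,-0.3,0.2],"twist":0,"gripper":0.4},{"linear":[0,-0.3,0.2],"twist":0,"gripper":0.4},{"linear":[0,-0.3,0.2],"twist":0,"gripper":0.4}]'; done; python3 - <<'E'
from h import *
for i in range(2):
    s=snap('scene');d=load('scene');P=cloud(d)
    m=(P[...,1]>.3)&(P[...,1]<.46)&(P[...,2]>.15)&(P[...,2]<.21)&(P[...,0]>.46)&(P[...,0]<.51)
    print(s['obs']['time'],m.sum(),P[m].min(0),P[m].max(0),np.median(P[m],0))
save(s['image'],'s13.png')
E
```

```text
time: 20.97
tool_pos: [0.4844, 0.1872, 0.2655]
ee_rot: [-3.141, 0.0, 1.556]
wrist_force: [0.1, 0.3, -1.2]
width: 0.0378
time: 21.8
tool_pos: [0.4844, 0.1572, 0.2855]
ee_rot: [-3.141, 0.0, 1.556]
wrist_force: [-0.1, -0.1, 0.1]
width: 0.0377
21.8 330 [0.47361843 0.34699824 0.15006488] [0.50445143 0.4224484  0.19021536] [0.49239568 0.39648054 0.17054826]
21.85 328 [0.47394448 0.34823984 0.1500047 ] [0.50558195 0.42278138 0.1896365 ] [0.49225019 0.39633781 0.17052046]
```

View pics/s13.png

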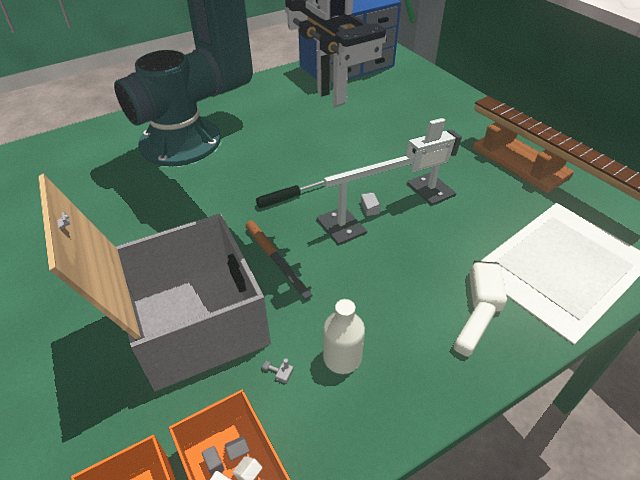

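```bash
python3 - <<'E'
from h import *
s=snap('scene');save(cv2.resize(s['image'][110:210,370:503],(798,600),interpolation=cv2.INTER_CUBIC),'s14.png')
E
```

```text
(no output)
```

View pics/s14.png

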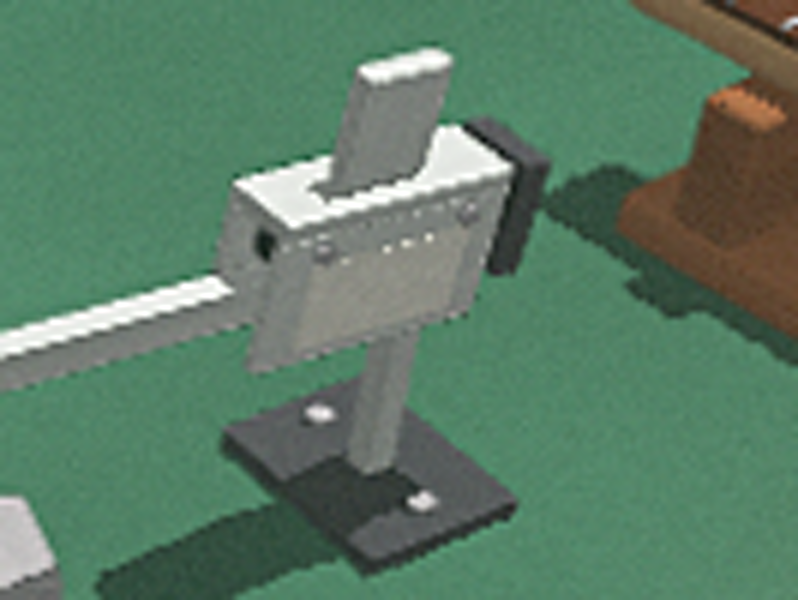

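The carrier sits squarely astride the bar and against the stop (crop: right end at (510,200), touching the dark plate).

```bash
python3 -c "
from bench import robot
print(robot.close_job())"
```

```text
the job is handed in; nothing more can be done
None
```

The job is done and handed in at about 22 s, well under the 56 s limit.

- **Flap:** I pressed it to its hard stop at about 10 N, which released the latch. I then eased it up with the closed fingers at roughly 0.4–0.5 rad/s. The contact force was 2.5 N at first and fell below what the sensor can resolve after about 1.3 rad; the pictures past that point showed the flap still close against the finger. The last pictures show it standing fully open.
- **Carrier:** I took it out by its fin and set it astride the rail about 70 mm from the high end. I let go with the uphill roller just touching, and it rolled to the stop by itself. The last two position readings agree to about 1 mm, and the final close-up shows it resting square against the stop with the hand clear.
- **Other things:** In the last pictures I saw nothing moved on the bench. The jar is out of sight in the final scene view, but the top view taken after the carrier was released shows it standing in the box.
- **Disagreement with the task text:** The text puts the fingertips 22 mm ahead of the reported TCP. Both cameras and the touch on the flap put them about 17–20 mm behind it. I used the measured value throughout.

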